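# Put four optics parts back in their own trays

## Robot

A 6-joint arm with a two-finger parallel gripper is mounted at the origin on a cart in front of the work surface, level with it; the furniture and walls round the work are solid. World frame = base frame: x ahead of the robot, y to its left, z up, the work surface at z = 0. Lengths are in m, angles in rad, forces in N, time in s.
With the tool pointing down it reaches from about 0.35 to 0.775 m from the base axis. Payload 7.3 kg.
Tool frame: the origin (TCP) lies at the centre of the arm's flange, where the gripper is bolted on; the fingertips stand 178 mm ahead of it and the grasp point (between the pads) lies 159 mm ahead of it; x points along the fingers, y is the direction in which the jaws open and shut, and the axes are right-handed (so a half turn about x gives the same grasp; the last joint's range is limited). The gripper opens to 92 mm and grips with 3 to 60 N. Pads are 19 mm wide; open, the fingers measure 130 mm over their backs; the gripper's body (75 mm by 190 mm) begins 47 mm behind the grasp point.
Start: joints at [-1.282, 0.342, 1.524, -0, 1.275, -0.146], TCP at [0.221, -0.476, 0.405] pointing down, gripper open.
Joint ranges: [-2.53, 2.53], [-0.77, 2.02], [0.04, 2.7], [-1, 4.14], [0.28, 2.66], [-3.11, 3.11]. Speed limits (rad/s): [2.57, 2.57, 3.14, 3.14, 3.14, 3.14].

## Interface

Orientations are given as [roll, pitch, yaw] about the fixed x, y, z axes, in that order (R = Rz(yaw) Ry(pitch) Rx(roll)).
In Python, from cell import readout, cams, workorder gives the robot as it stands.
- The arm moves only by the shell command python3 -m inch 'ROWS' [FORCE]. ROWS is text: rows parted by semicolons, each of 5 numbers parted by spaces: the shift along the world's x, y, z in mm, then the turn about the world's z in rad, then the opening, from 0 (shut) to 1 (fully open). A call has 1 to 8 rows; each row shifts and turns the commanded pose from where the row before left it; what a row does not reach is not made up. A row lasts 1/12 s, in which the tool goes at most 41.7 mm and 7.16 degrees, less where a joint would pass 70% of its speed; a pose out of reach is approached as far as the arm can. A call is refused whole if a number of a shift passes 41.7 or a number of a turn 0.125, either way. A call with a gripper value outside its range is refused whole. The fingers move at their own pace and stop on an object; FORCE is the grip in N (left out, the last holds). Time passes only in rows, so rows that do not move let the fingers close. It gives the time, the measured TCP pose, the force and the opening at its end, in the units of the state.
- readout.observe(): the state, without advancing time (a new reading comes with each control period).
- cams.read_camera(name): name is "scene" or "top" or "wrist"; returns a dict with "color" (480x640x3 uint8, red, green, blue), "fx", "fy", "cx", "cy" (pixels), "world_to_cam" (4x4, takes a point from world to camera coordinates); the wrist camera has in their place "T_tool_cam" (4x4, takes a point from camera to tool coordinates, whose origin is the TCP and whose axes are the tool frame's). Camera axes: x right, y down, z forward; pixel columns grow to the right and rows downward; lengths in m; the calibration is good to about 2 mm. The wrist camera is an equidistant fisheye: a pixel r from the principal point sees the ray r / f radians off the axis. A picture is of the moment at which its call begins: read the wrist's pose just before it. There is no depth.
- workorder.hand_in(): hands the job in, once; it reports no verdict.
The state is a dict: "time": time; "qpos": joint angles; "qvel": joint speeds; "joint_efforts": joint torques, N m; "tool_pos": TCP position; "tool_rot": TCP orientation; "contact_force": force on the tool from outside, world axes, zero at the start; "torque": the same for the moment, N m; "opening": finger opening in m.
Only numpy, scipy, OpenCV 4.12 (cv2) and the standard library are available. Lean on these libraries where they do the work, as an engineer would, in place of code of your own. Each camera call takes 0.05 s, during which the arm holds its last target.

## Task

Each of the four optics parts stands in another one's tray. Move each upright to the middle of the tray that has the shape of its foot - the slim objective to the small round tray, the wider lens tube to the large round tray, the filter cube to the square tray, the post holder to the oblong tray with its foot lengthwise; the empty rubber mat may serve as a free spot on the way. Tip none of them over, and leave the brown dropper bottle where it stands.

Things in the scene. Friction and masses are not known exactly. Their poses are not given: they have to be found in the camera images.
- lens_tube_mid (a point): Lens tube: squat black open tube standing on end, 31 mm outer diameter, 30 mm tall, wide hole through it. The point is its centre, 15 mm above its foot; z up along the tube. Loose, about 30 g.
- objective_mid (a point): Microscope objective: slim round part in white and metal standing on its thread with its narrow nose up, 24 mm diameter, 56 mm tall, tapering in the upper third. The point is its centre, 28 mm above its foot; z up. Loose, about 110 g; grasp it at or below the middle.
- cube_mid (a point): Filter cube: black cube-like block with round windows, 34 x 34 mm foot, 36 mm tall. The point is its centre, 18 mm above its foot; x and y square to its sides, z up. Loose, about 55 g. Grasp it across y.
- holder_mid (a point): Post holder: upright black barrel, about 25 mm diameter, 58 mm tall overall, on an oblong black foot 25 mm (x) by 50 mm (y) and 6 mm thick; a pale thumbscrew sticks 15 mm out of the barrel to -x. The point is on the barrel's axis, over the centre of the foot, 29 mm above its underside; z up. Loose, about 60 g. Grasp the barrel across y, above the foot.
- large_round_tray: Large round metal tray, 68 mm outer and 62 mm inner diameter. Origin at the centre of its underside; z up. Floor 3 mm thick; rim 3 mm thick, its top 7 mm above the bench. A flat lug with one screw (22 mm wide, 14 mm long) sticks out of its -x side. Fixed to the bench.
- small_round_tray: Small round metal tray, 50 mm outer and 44 mm inner diameter. Origin at the centre of its underside; z up. Floor 3 mm thick; rim 3 mm thick, its top 7 mm above the bench. A flat lug with one screw (22 mm wide, 14 mm long) sticks out of its -x side. Fixed to the bench.
- square_tray: Square metal tray, 58 x 58 mm outside, 52 x 52 mm inside. Origin at the centre of its underside; z up. Floor 3 mm thick; rim 3 mm thick, its top 7 mm above the bench. A flat lug with one screw (22 mm wide, 14 mm long) sticks out of its -x side. Fixed to the bench.
- oblong_tray: Oblong metal tray, 48 mm (x) by 70 mm (y) outside, 42 x 64 mm inside; its long way is y. Origin at the centre of its underside; z up. Floor 3 mm thick; rim 3 mm thick, its top 7 mm above the bench. A flat lug with one screw (22 mm wide, 14 mm long) sticks out of its -x side. Fixed to the bench.
- spare_mat: Spare spot: flat square black rubber mat, 75 x 75 mm, 3 mm thick, empty at the start. Origin at the centre of its underside. Fixed to the bench.
- dropper_mid (a point): Brown dropper bottle, 25 mm diameter, 70 mm tall, a bystander standing loose on the bench just behind the trays. The point is its centre, 35 mm above its foot.
There are look-alikes about, which are no part of the job. What is shaped like the small_round_tray but pink, purple or turquoise is not meant.

How it is judged:
By the outcome, as a careful person would: the job done as asked, in the order asked, and still so for the second after the job is handed in, with the robot touching nothing.
It also fails if it takes over 120 s, if anything falls off the work surface, if the arm or the gripper's body presses on something with over 40 N, if the wrist force passes 120 N, or if a joint passes its speed limit or range.

## Working session

There is one attempt and no reset: what is moved stays moved. The work goes in short steps, Python scripts to look and compute and a shell command to move; the robot and the scene stay as the last step left them, time stands still between calls to the robot, and variables do not carry over. Pictures are saved under pics/ and viewed, and the job is handed in when it is done.

```bash
ls; mkdir -p pics; python3 - <<'E'
from cell import readout,cams
import cv2,numpy as np
print(readout.observe())
for n in("scene","top","wrist"):
    r=cams.read_camera(n); cv2.imwrite(f"pics/{n}0.png",r["color"][:,:,::-1])
    print(n,{k:(np.round(v,4).tolist() if k!='color' else 0) for k,v in r.items()})
E
```

```text
pics
{'time': 0.0, 'qpos': array([-1.28197897e+00,  3.42713614e-01,  1.52500324e+00, -5.18964681e-06,
        1.27536986e+00, -1.46005312e-01]), 'qvel': array([-1.15231701e-03, -2.63243730e-04,  9.40979913e-05,  2.05483336e-04,
        1.87397395e-03, -3.59349419e-04]), 'joint_efforts': array([ 7.91215480e-04, -4.31245673e+01, -2.44217294e+01,  7.18318066e-02,
        5.59844601e-02, -1.25482152e-04]), 'tool_pos': array([ 0.22113589, -0.47601304,  0.40405429]), 'tool_rot': array([-1.71348013,  1.56930226,  1.86293671]), 'contact_force': array([-0.17178622, -1.08710555, -0.3460988 ]), 'torque': array([-0.05152671, -0.06761773, -0.03095635]), 'opening': 0.0916340670728963}
scene {'color': 0, 'fx': 624.7309, 'fy': 624.7309, 'cx': 313.0422, 'cy': 237.586, 'world_to_cam': [[0.8344, -0.5511, 0.0029, -0.4775], [-0.2518, -0.386, -0.8875, 0.1593], [0.4902, 0.7398, -0.4609, 1.5097], [0.0, 0.0, 0.0, 1.0]]}
top {'color': 0, 'fx': 536.8518, 'fy': 536.8518, 'cx': 327.8531, 'cy': 234.8842, 'world_to_cam': [[-0.0219, -0.9998, -0.0018, -0.0429], [-0.9809, 0.0219, -0.1933, 0.5505], [0.1933, -0.0024, -0.9811, 1.2022], [0.0, 0.0, 0.0, 1.0]]}
wrist {'color': 0, 'fx': 371.6483, 'fy': 371.6483, 'cx': 316.4661, 'cy': 240.3938, 'T_tool_cam': [[0.0001, -0.2818, 0.9595, 0.0201], [1.0, -0.0008, -0.0003, 0.0005], [0.0008, 0.9595, 0.2818, -0.0763], [0.0, 0.0, 0.0, 1.0]]}
```

View pics/top0.png

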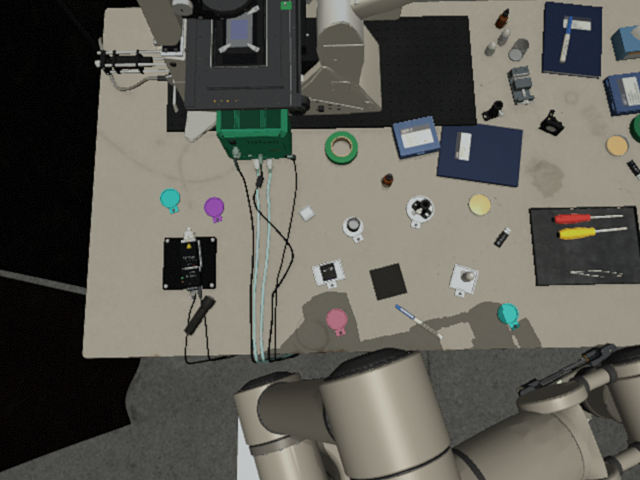

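View pics/scene0.png

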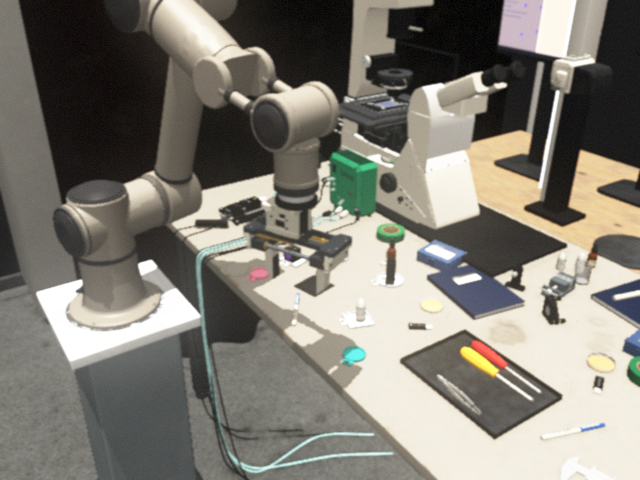

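View pics/wrist0.png

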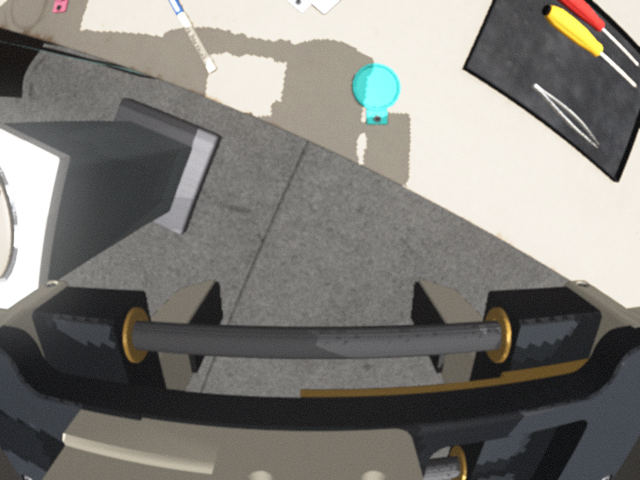

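Top: white trays at about (353,226), (328,272), (420,209) and (464,278), the mat at (388,281), the dropper bottle at (387,181). The pink, purple and turquoise ones are look-alikes. I'll enlarge this area.

```bash
python3 - <<'E'
import cv2
i=cv2.imread("pics/top0.png")
c=i[170:310,300:500]
cv2.imwrite("pics/topc.png",cv2.resize(c,None,fx=4,fy=4,interpolation=cv2.INTER_CUBIC))
i=cv2.imread("pics/scene0.png")
c=i[230:350,260:460]
cv2.imwrite("pics/scenec.png",cv2.resize(c,None,fx=4,fy=4,interpolation=cv2.INTER_CUBIC))
E
```

```text
(no output)
```

View pics/topc.png

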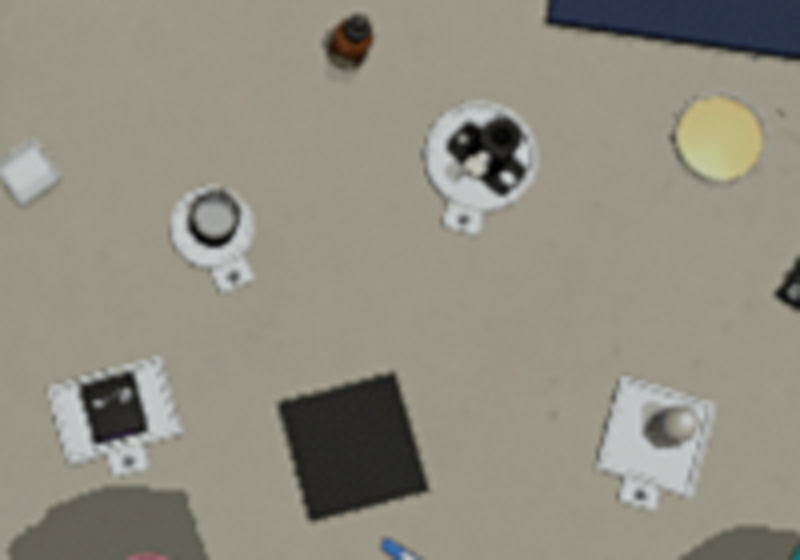

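View pics/scenec.png

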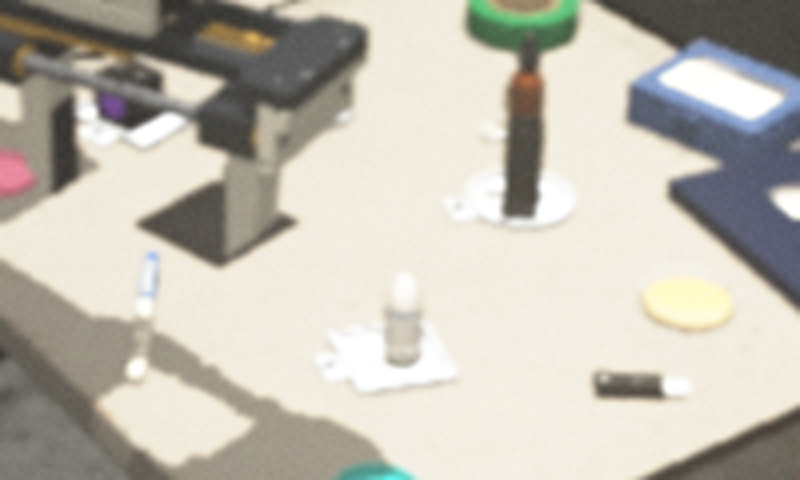

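Contents read from the top crop: the tube is in the small round tray (353,225), the holder in the large round one (420,209), the objective in the square one (466,277) and the cube in the oblong one (328,272). I'll measure these from the top camera.

```bash
cat > h.py <<'E'
import numpy as np,cv2
from scipy.spatial.transform import Rotation as Ro
from cell import readout,cams
def toolT():
    s=readout.observe(); T=np.eye(4); T[:3,:3]=Ro.from_euler('xyz',s['tool_rot']).as_matrix(); T[:3,3]=s['tool_pos']; return T
def grab(n):
    T=toolT(); c=cams.read_camera(n); c['n']=n
    c['c2w']=T@c['T_tool_cam'] if n=='wrist' else np.linalg.inv(c['world_to_cam'])
    return c
def rays(c,px):
    px=np.asarray(px,float).reshape(-1,2); d=np.c_[(px[:,0]-c['cx'])/c['fx'],(px[:,1]-c['cy'])/c['fy']]
    if c['n']=='wrist':
        r=np.linalg.norm(d,axis=1)+1e-12; D=np.c_[d*(np.sin(r)/r)[:,None],np.cos(r)]
    else: D=np.c_[d,np.ones(len(d))]
    return D@c['c2w'][:3,:3].T
def plane(c,px,z):
    D=rays(c,px); o=c['c2w'][:3,3]; t=(z-o[2])/D[:,2]; return o[:2]+D[:,:2]*t[:,None]
def proj(c,P):
    P=np.asarray(P,float).reshape(-1,3); C=np.linalg.inv(c['c2w']); Q=P@C[:3,:3].T+C[:3,3]
    if c['n']=='wrist':
        th=np.arctan2(np.linalg.norm(Q[:,:2],axis=1),Q[:,2]); k=th/np.linalg.norm(Q[:,:2],axis=1); d=Q[:,:2]*k[:,None]
    else: d=Q[:,:2]/Q[:,2:]
    return np.c_[d[:,0]*c['fx']+c['cx'],d[:,1]*c['fy']+c['cy']]
def save(c,name): cv2.imwrite('pics/'+name,c['color'][:,:,::-1])
E
python3 - <<'E'
from h import *
T=toolT(); print(np.round(T,3).tolist())
c=grab('top'); hsv=cv2.cvtColor(c['color'],cv2.COLOR_RGB2HSV)
print(hsv[206,408],hsv[230,480])
white=((hsv[...,2]>175)&(hsv[...,1]<28)).astype(np.uint8)
x0,y0,x1,y1=300,170,500,310
for nm,m in(("white",white),("dark",(hsv[...,2]<60).astype(np.uint8))):
    mm=np.zeros_like(m); mm[y0:y1,x0:x1]=m[y0:y1,x0:x1]
    cs,_=cv2.findContours(mm,cv2.RETR_EXTERNAL,cv2.CHAIN_APPROX_NONE)
    for k in cs:
        if cv2.contourArea(k)<60: continue
        w=plane(c,k[:,0],0.007 if nm=="white" else .003)*1000
        rc=cv2.minAreaRect(w.astype(np.float32)); (ex,r)=cv2.minEnclosingCircle(w.astype(np.float32))
        print(nm,np.round(k[:,0].mean(0)),"area",cv2.contourArea(k),"rect",np.round(rc[0]),np.round(rc[1]),round(rc[2]),"w mean",np.round(w.mean(0)))
E
```

```text
[[-0.0, 0.421, -0.907, 0.221], [0.001, -0.907, -0.421, -0.476], [-1.0, -0.001, -0.0, 0.404], [0.0, 0.0, 0.0, 1.0]]
[ 83   5 199] [ 22  31 155]
white [317. 275.] area 97.0 rect [462. -28.] [46. 16.] 15 w mean [462. -28.]
white [464. 279.] area 340.5 rect [ 439. -375.] [56. 71.] 72 w mean [ 445. -379.]
white [335. 275.] area 120.0 rect [461. -74.] [37. 73.] 63 w mean [460. -71.]
white [353. 230.] area 116.5 rect [ 571. -115.] [46. 57.] 88 w mean [ 569. -117.]
white [307. 213.] area 76.0 rect [615.  -5.] [23. 24.] 43 w mean [615.  -5.]
white [417. 213.] area 170.5 rect [ 613. -281.] [74. 61.] 14 w mean [ 610. -275.]
dark [388. 281.] area 837.5 rect [ 443. -196.] [72. 72.] 14 w mean [ 443. -196.]
dark [328. 272.] area 161.5 rect [470. -53.] [35. 32.] 14 w mean [469. -53.]
dark [422. 208.] area 127.0 rect [ 624. -291.] [45. 39.] 43 w mean [ 622. -288.]
```

```bash
python3 -m inch '22 30 0 0 1;22 30 0 0 1;22 30 0 0 1;22 30 0 0 1;22 30 0 0 1;22 30 0 0 1;22 30 0 0 1;22 36 0 0 1'; python3 -m inch '0 0 -15 0 1;0 0 -15 0 1;0 0 0 0 1;0 0 0 0 1'
python3 - <<'E'
from h import *
c=grab('wrist'); save(c,'w1.png'); np.save('w1.npy',c,allow_pickle=True); print(readout.observe()['tool_pos'],c['c2w'][:3,3])
E
```

```text
time: 0.87
tool_pos: [0.3976, -0.2294, 0.4048]
tool_rot: [1.631, 1.57, -1.076]
contact_force: [0.6, -0.4, 0.0]
opening: 0.0916
time: 1.2
tool_pos: [0.3969, -0.2304, 0.3744]
tool_rot: [-1.073, 1.569, 2.503]
contact_force: [0.5, -0.2, 0.2]
opening: 0.0918
[ 0.39689837 -0.23087574  0.3750983 ] [ 0.46616265 -0.19866639  0.35428353]
```

View pics/w1.png

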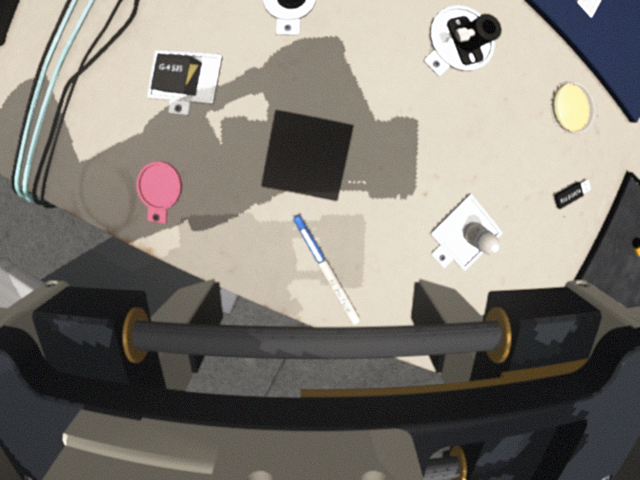

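Wrist: cube in the oblong tray (185,76), mat (308,155), holder in the large tray (463,38), objective in the square tray (468,232), tube partly cut off at (290,5). I'll go forward for a full view.

```bash
python3 -m inch '35 0 0 0 1;35 0 0 0 1;35 0 0 0 1;0 0 0 0 1;0 0 0 0 1;0 0 0 0 1'
python3 - <<'E'
from h import *
c=grab('wrist'); save(c,'w2.png'); np.save('w2.npy',c,allow_pickle=True); print(readout.observe()['tool_pos'],c['c2w'][:3,3])
E
```

```text
time: 1.75
tool_pos: [0.5015, -0.2311, 0.375]
tool_rot: [0.134, 1.57, -2.574]
contact_force: [-0.4, 0.3, -0.6]
opening: 0.0918
[ 0.5011076  -0.23100796  0.3751395 ] [ 0.57082997 -0.19941376  0.35493335]
```

View pics/w2.png

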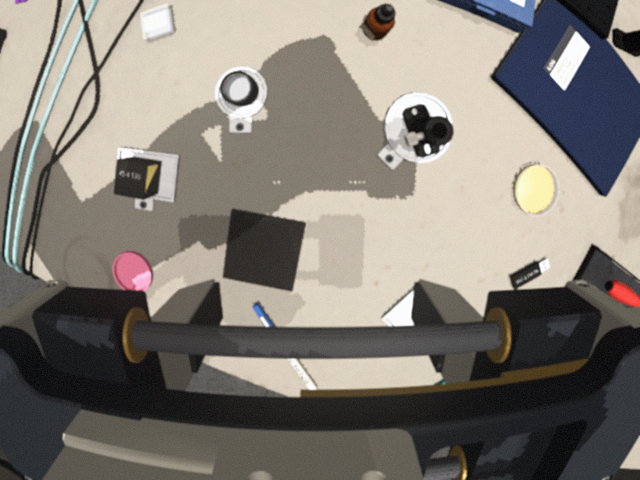

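```bash
python3 - <<'E'
from h import *
for f in('w1','w2'):
    c=np.load(f+'.npy',allow_pickle=True).item(); im=c['color']
    lab=cv2.cvtColor(im,cv2.COLOR_RGB2LAB); hsv=cv2.cvtColor(im,cv2.COLOR_RGB2HSV)
    for n,(x,y) in (dict(bench=(340,20),tray=(462,225)) if f=='w1' else dict(bench=(330,110),sh=(300,80),tr=(172,185),tr2=(402,105),tube=(222,98),benchlit=(470,200))).items(): print(f,n,lab[y,x],hsv[y,x])
    s=lab[...,2].astype(int)
    cv2.imwrite(f'pics/{f}b.png',cv2.resize(np.clip((s-120)*12,0,255).astype(np.uint8)[:280],None,fx=1.25,fy=1.25))
E
```

```text
w1 bench [226 128 137] [ 19  28 230]
w1 tray [253 128 128] [ 90   1 253]
w2 bench [134 129 136] [ 18  39 132]
w2 sh [134 128 137] [ 20  41 132]
w2 tr [212 129 131] [ 13  11 211]
w2 tr2 [253 128 128] [ 90   1 253]
w2 tube [191 128 131] [ 21  10 186]
w2 benchlit [221 129 138] [ 18  32 226]
```

View pics/w2b.png

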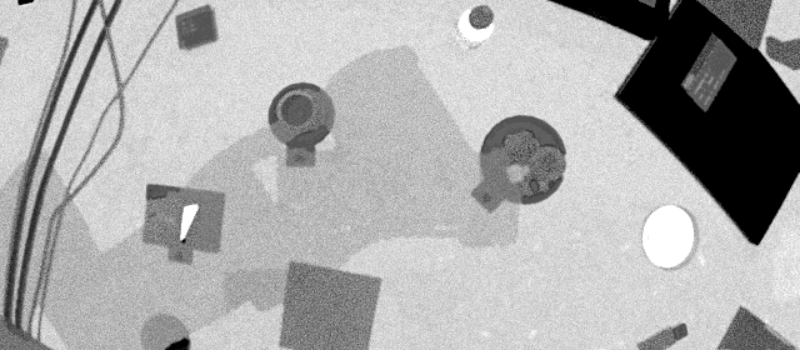

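```bash
cat > m.py <<'E'
from h import *
def trays(c,thr=133,show=None):
    b=cv2.GaussianBlur(cv2.cvtColor(c['color'],cv2.COLOR_RGB2LAB)[...,2],(3,3),0)
    m=(b<thr).astype(np.uint8); m[265:]=0
    m=cv2.morphologyEx(m,cv2.MORPH_OPEN,np.ones((3,3),np.uint8))
    cs,_=cv2.findContours(m,cv2.RETR_EXTERNAL,cv2.CHAIN_APPROX_NONE)
    for k in cs:
        if not 800<cv2.contourArea(k)<8000: continue
        w=(plane(c,k[:,0],.007)*1000).astype(np.float32)
        # lug removal: opening in a metric raster (1 mm = 2 px)
        o=w.min(0)-10; R=np.zeros((260,260),np.uint8)
        if (w.max(0)-o).max()>125: continue
        cv2.fillPoly(R,[np.round((w-o)*2).astype(np.int32)],1)
        B=cv2.morphologyEx(R,cv2.MORPH_OPEN,cv2.getStructuringElement(cv2.MORPH_RECT,(51,51))if 0 else cv2.getStructuringElement(cv2.MORPH_ELLIPSE,(55,55)))
        L=cv2.morphologyEx(((R>0)&(B==0)).astype(np.uint8),cv2.MORPH_OPEN,np.ones((9,9)))
        kb=max(cv2.findContours(B,cv2.RETR_EXTERNAL,cv2.CHAIN_APPROX_NONE)[0],key=cv2.contourArea) if B.any() else None
        if kb is None: continue
        wb=(kb[:,0]/2+o).astype(np.float32)
        rc=cv2.minAreaRect(wb); ci,r=cv2.minEnclosingCircle(wb); e=cv2.fitEllipse(wb)
        ys,xs=np.nonzero(L); lug=np.array([xs.mean(),ys.mean()])/2+o if len(xs) else None
        ang=None if lug is None else np.degrees(np.arctan2(*(np.array(rc[0])-lug)[::-1]))
        print(np.round(k[:,0].mean(0)),"rect",np.round(rc[0],1),np.round(rc[1],1),round(rc[2],1),"circ",np.round(ci,1),round(2*r,1),"ell",np.round(e[0],1),np.round(e[1],1),"xdir",ang)
E
python3 - <<'E'
from m import *
for f in('w1','w2'):
    print(f); trays(np.load(f+'.npy',allow_pickle=True).item())
E
```

```text
w1
[465. 234.] rect [ 445.6 -372.1] [68.5 57.1] 7.4 circ [ 445.6 -376. ] 71.1 ell [ 443.9 -374. ] [56.2 69.7] xdir 53.309421486730336
[157. 192.] rect [360.  -74.8] [42.5 44.5] 0.0 circ [359.4 -74.9] 45.3 ell [360.  -75.1] [42.7 44.6] xdir 12.865831817650015
[306. 154.] rect [ 444.  -198.1] [72.9 72.6] 13.2 circ [ 443.8 -197.9] 90.6 ell [ 444.2 -197.8] [80.1 81.3] xdir None
[184.  80.] rect [464.9 -57.1] [56.  71.5] 14.7 circ [467.8 -56.6] 75.1 ell [467.3 -56.8] [56.2 77. ] xdir 7.231853133469543
[461.  40.] rect [ 618.6 -283.8] [70.2 68.3] 11.0 circ [ 618.9 -287.8] 80.5 ell [ 619.8 -284.3] [65.9 75.6] xdir -18.806649996459882
w2
[262. 240.] rect [ 454.4 -195.3] [54.8 72.3] 14.9 circ [ 454.9 -194.9] 78.2 ell [ 455.3 -192.9] [55.9 79.7] xdir -35.53054863523735
[147. 177.] rect [465.3 -58.3] [56.1 70.5] 14.5 circ [469.  -57.3] 75.1 ell [467.8 -57.5] [56.6 75.7] xdir -11.914034964159944
[414. 131.] rect [ 619.6 -282.9] [66.8 66.9] 19.7 circ [ 617.7 -283.2] 72.7 ell [ 618.9 -283.2] [66.5 69.9] xdir -18.512443855924452
[241. 100.] rect [ 578.8 -117.8] [50.1 49.2] 63.4 circ [ 577.  -118.2] 53.2 ell [ 578.1 -118.1] [48.5 51.9] xdir 23.933172132988748
[157.  22.] rect [615.8  -4.6] [33.3 32.2] 26.6 circ [616.1  -4.5] 34.7 ell [615.9  -4.8] [32.7 33.9] xdir 79.03638705242807
```

```bash
python3 -m inch '0 25 -25 0 1;0 25 -25 0 1;0 25 -25 0 1;0 0 -20 0 1;0 0 0 0 1;0 0 0 0 1'
python3 - <<'E'
from m import *
c=grab('wrist'); save(c,'w3.png'); np.save('w3.npy',c,allow_pickle=True); print(readout.observe()['tool_pos'],c['c2w'][:3,3])
trays(c)
E
```

```text
time: 2.3
tool_pos: [0.5013, -0.156, 0.2801]
tool_rot: [-0.565, 1.57, 3.011]
contact_force: [0.7, -0.2, 1.4]
opening: 0.0914
[ 0.50183137 -0.15645589  0.28108721] [ 0.57065833 -0.12430742  0.25996822]
[177. 228.] rect [465.3 -57.5] [56.7 70.8] 14.8 circ [465.2 -57.3] 78.4 ell [466.2 -55.7] [58.7 78.2] xdir None
[533. 181.] rect [ 626.1 -291.9] [68.1 93.4] 37.9 circ [ 622.7 -296.1] 97.1 ell [ 620.5 -289.8] [65.2 95. ] xdir -26.547842987521058
[312. 130.] rect [ 578.6 -117.4] [48.5 48.9] 71.6 circ [ 577.3 -118. ] 51.5 ell [ 578.  -117.6] [47.9 50.1] xdir 22.12184164034985
[188.  17.] rect [612.7  -5.1] [28.3 30.5] 18.4 circ [612.8  -5.1] 30.8 ell [612.8  -4.9] [28.4 30.5] xdir -127.66319355721197
```

View pics/w3.png

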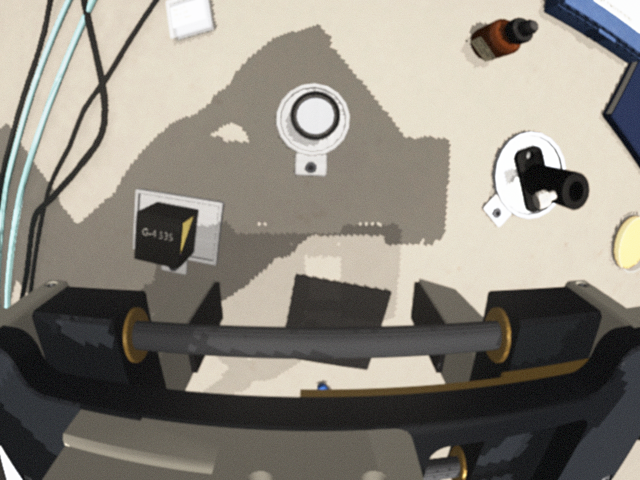

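```bash
python3 - <<'E'
from m import *
c=np.load('w3.npy',allow_pickle=True).item(); g=cv2.cvtColor(c['color'],cv2.COLOR_RGB2GRAY)
m=np.zeros_like(g); m[85:150,280:350]=(g[85:150,280:350]<75)
cs,h=cv2.findContours(m,cv2.RETR_CCOMP,cv2.CHAIN_APPROX_NONE)
for k in cs:
    if len(k)<30: continue
    for z in (.033,.003):
        w=(plane(c,k[:,0],z)*1000).astype(np.float32); e=cv2.fitEllipse(w); ci,r=cv2.minEnclosingCircle(w); print(len(k),z,np.round(e[0],1),np.round(e[1],1),np.round(ci,1),round(2*r,1))
cv2.imwrite('pics/w3c.png',cv2.resize(c['color'][170:280,110:330,::-1],None,fx=3.6,fy=3.6,interpolation=cv2.INTER_CUBIC))
s=readout.observe(); T=toolT(); g=T@[.159,0,0,1]; print("grasp pt",g[:3]*1000,"yang",np.degrees(np.arctan2(T[1,1],T[0,1])), s['qpos'])
E
```

```text
132 0.033 [ 580.6 -118.4] [28.1 28.3] [ 580.6 -118.5] 28.8
132 0.003 [ 582.  -117.6] [31.8 32. ] [ 581.9 -117.7] 32.6
122 0.033 [ 580.6 -118.4] [25.3 25.8] [ 580.4 -118.3] 26.7
122 0.003 [ 581.9 -117.7] [28.7 29.2] [ 581.7 -117.5] 30.3
grasp pt [ 502.06543957 -156.61107892  122.08745922] yang -65.14863368043008 [-4.48013461e-01  4.75862820e-01  1.69137054e+00 -2.92889207e-04
  9.72609671e-01  6.89208731e-01]
```

View pics/w3c.png

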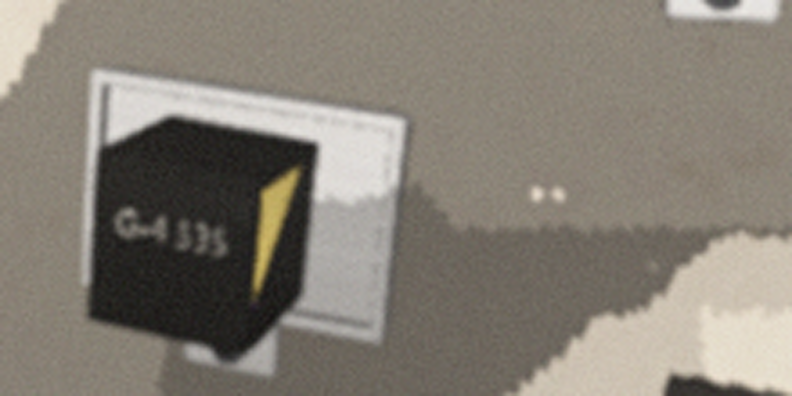

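Tube centre is (580.6, -118.4), and the ring's diameter and both contours are consistent. Grasping it: dx +79, dy +38, dz -92.

```bash
python3 -m inch '20 10 0 0 1;20 10 0 0 1;20 10 0 0 1;19 8 0 0 1;0 0 -25 0 0.7;0 0 -25 0 0.6;0 0 -20 0 0.6;0 0 0 0 0.6'; python3 -m inch '0 0 -12 0 0.6;0 0 -10 0 0.6;0 0 0 0 0.6;0 0 0 0 0.6'; python3 - <<'E'
from h import *
T=toolT(); print((T@[.159,0,0,1])[:3]*1000)
E
```

```text
time: 3.02
tool_pos: [0.5801, -0.1184, 0.2078]
tool_rot: [-0.715, 1.567, 2.86]
contact_force: [-0.8, 1.1, -0.5]
opening: 0.0699
time: 3.35
tool_pos: [0.581, -0.1179, 0.1882]
tool_rot: [2.208, 1.57, -0.499]
contact_force: [-0.0, -0.6, 0.4]
opening: 0.0554
[ 581.06528464 -117.93149564   29.17895102]
```

```bash
python3 -m inch '0 0 0 0 0.4;0 0 0 0 0.25;0 0 0 0 0.2;0 0 0 0 0.2;0 0 0 0 0.2;0 0 0 0 0.2' 12; python3 -m inch '0 0 20 0 0.2;0 0 25 0 0.2;0 0 25 0 0.2;0 0 0 0 0.2'
```

```text
time: 3.85
tool_pos: [0.581, -0.1176, 0.1881]
tool_rot: [2.277, 1.57, -0.43]
contact_force: [0.6, -0.2, 1.6]
opening: 0.0298
time: 4.18
tool_pos: [0.5822, -0.118, 0.2626]
tool_rot: [2.375, 1.562, -0.332]
contact_force: [1.5, -0.7, 0.4]
opening: 0.0299
```

```bash
python3 -m inch '-15 -8 0 0 0.2;-29 -17 0 0 0.2;-29 -17 0 0 0.2;-29 -17 0 0 0.2;-25 -15 0 0 0.2;-10 -6 0 0 0.2;0 0 0 0 0.2;0 0 0 0 0.2'; python3 -m inch '0 0 -25 0 0.2;0 0 -25 0 0.2;0 0 -12 0 0.2;0 0 -5 0 0.2;0 0 -2 0 0.2;0 0 0 0 0.2;0 0 0 0 0.2'
```

```text
time: 4.85
tool_pos: [0.4442, -0.1978, 0.2578]
tool_rot: [2.449, 1.57, -0.259]
contact_force: [1.3, -0.2, 0.1]
opening: 0.0296
time: 5.43
tool_pos: [0.4447, -0.1975, 0.1894]
tool_rot: [2.111, 1.569, -0.595]
contact_force: [0.3, 0.1, -0.6]
opening: 0.0298
```

```bash
python3 -m inch '0 0 0 0 0.3;0 0 0 0 0.5;0 0 0 0 0.6;0 0 0 0 0.6;0 0 0 0 0.6'; python3 -m inch '0 0 15 0 0.6;0 0 25 0 0.8;0 0 30 0 1;0 0 30 0 1;0 0 0 0 1;0 0 0 0 1'
python3 - <<'E'
from m import *
c=grab('wrist'); save(c,'w4.png'); np.save('w4.npy',c,allow_pickle=True); print(readout.observe()['tool_pos'],c['c2w'][:3,3])
E
```

```text
time: 5.85
tool_pos: [0.4439, -0.1977, 0.189]
tool_rot: [2.009, 1.57, -0.698]
contact_force: [0.2, 0.4, -0.1]
opening: 0.0516
time: 6.35
tool_pos: [0.4442, -0.1978, 0.2904]
tool_rot: [2.119, 1.567, -0.588]
contact_force: [0.1, 0.5, -0.2]
opening: 0.0838
[ 0.44375963 -0.19753541  0.2889864 ] [ 0.51359697 -0.16616283  0.27045076]
```

View pics/w4.png

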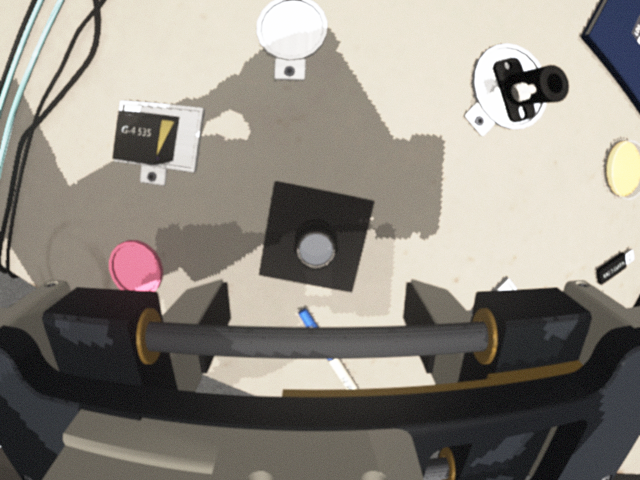

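The tube stands on the mat (316,242). I'll measure the empty small tray at (291,28), then look at the objective.

```bash
python3 -m inch '-10 -31 0 0 1;-10 -31 0 0 1;-10 -31 0 0 1;-10 -31 0 0 1;-10 -31 0 0 1;-10 -31 0 0 1;-10 -31 0 0 1;0 0 0 0 1'; python3 -m inch '0 0 0 0 1;0 0 0 0 1'
python3 - <<'E'
from m import *
trays(np.load('w4.npy',allow_pickle=True).item())
c=grab('wrist'); save(c,'w5.png'); np.save('w5.npy',c,allow_pickle=True); print(readout.observe()['tool_pos'],c['c2w'][:3,3])
trays(c)
E
```

```text
time: 7.07
tool_pos: [0.3718, -0.4191, 0.287]
tool_rot: [0.274, 1.569, -2.437]
contact_force: [-1.3, 0.2, 0.4]
opening: 0.0919
time: 7.23
tool_pos: [0.3736, -0.414, 0.2872]
tool_rot: [-1.484, 1.567, 2.092]
contact_force: [0.5, 0.2, -0.3]
opening: 0.0919
[314. 227.] rect [ 450.6 -195.9] [60.9 72.8] 13.5 circ [ 450.4 -195.7] 82.5 ell [ 452.  -193.7] [62.6 81. ] xdir -33.94903551074056
[158. 140.] rect [465.9 -57.7] [54.2 70.1] 14.9 circ [468.8 -57. ] 74.1 ell [467.9 -57.2] [54.6 76.1] xdir 5.508698178283431
[513.  90.] rect [ 622.5 -292.4] [68.1 88.2] 18.4 circ [ 620.3 -295.1] 92.4 ell [ 621.8 -287.5] [64.4 89.4] xdir -27.528693150025017
[621.  47.] rect [ 728.6 -362.6] [99.2 76.6] 19.1 circ [ 732.6 -374. ] 103.2 ell [ 730.5 -368.9] [78.2 97.5] xdir 92.14147016154375
[291.  37.] rect [ 575.4 -118.9] [49.3 50. ] 24.0 circ [ 577.  -118.3] 52.7 ell [ 577.2 -118.1] [49.5 49.7] xdir 22.8905985908296
[ 0.37396046 -0.413589    0.28761623] [ 0.44295593 -0.38227393  0.26711776]
[311. 134.] rect [ 442.6 -377.9] [57.6 64.6] 70.3 circ [ 445.  -379.3] 70.2 ell [ 444.6 -378.8] [62.3 66.8] xdir -18.101435533833328
[108.  51.] rect [ 443.3 -202. ] [72.4 72.3] 14.3 circ [ 443.2 -202.5] 89.0 ell [ 443.2 -202.6] [79.  80.5] xdir -31.702201333852624
```

View pics/w5.png

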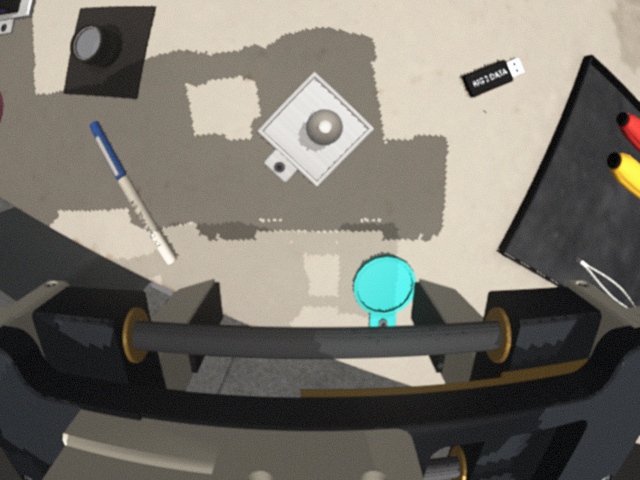

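```bash
python3 - <<'E'
from m import *
c=np.load('w5.npy',allow_pickle=True).item(); im=c['color']
b=cv2.GaussianBlur(cv2.cvtColor(im,cv2.COLOR_RGB2LAB)[...,2],(3,3),0); m=np.zeros_like(b); m[60:200,245:390]=b[60:200,245:390]<133
m=cv2.morphologyEx(m,cv2.MORPH_OPEN,cv2.getStructuringElement(cv2.MORPH_ELLIPSE,(35,35)))
k=max(cv2.findContours(m,cv2.RETR_EXTERNAL,cv2.CHAIN_APPROX_NONE)[0],key=cv2.contourArea)
w=(plane(c,k[:,0],.007)*1000).astype(np.float32); print(cv2.minAreaRect(w))
px=[(315,73),(373,128),(317,186),(258,130)]; P=plane(c,px,.007)*1000; print(P.round(1),P.mean(0))
print("nose",plane(c,[(325,125)],.059)*1000,"body")
cv2.imwrite('pics/w5c.png',cv2.resize(im[65:195,245:385,::-1],None,fx=4.5,fy=4.5,interpolation=cv2.INTER_CUBIC))
E
```

```text
((430.3785095214844, -372.1816711425781), (59.39388656616211, 40.38667678833008), 57.86433792114258)
[[ 481.3 -362.4]
 [ 463.5 -415. ]
 [ 409.6 -397.2]
 [ 428.7 -343.1]] [ 445.76334038 -379.43379211]
nose [[ 449.26921587 -383.75560521]] body
```

View pics/w5c.png

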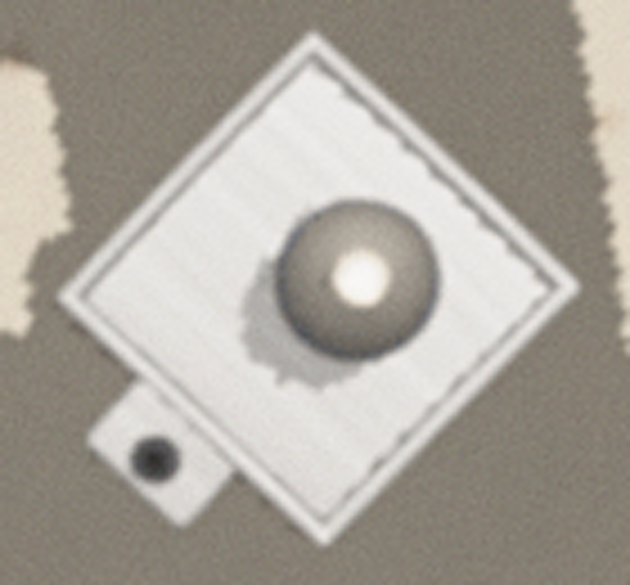

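```bash
python3 - <<'E'
from m import *
c=np.load('w5.npy',allow_pickle=True).item()
for z in(.035,.045): print(z,plane(c,[(324.6,127.2),(306.7,127.2),(342.5,127.2)],z)*1000)
print(plane(c,[(325.4,126.8)],.059)*1000)
for i in range(3): print((toolT()@[.159,0,0,1])[:3]*1000, readout.observe()['qpos'][5])
E
```

```text
0.035 [[ 448.64627542 -384.28327489]
 [ 444.02659785 -374.28724286]
 [ 453.37140643 -394.25109608]]
0.045 [[ 448.40112633 -384.19670926]
 [ 443.98047178 -374.6313221 ]
 [ 452.92269123 -393.73510095]]
[[ 448.44829686 -384.38067213]]
[ 373.75508306 -413.21668826  128.61680171] 0.16223478173826186
[ 373.75508306 -413.21668826  128.61680171] 0.16223478173826186
[ 373.75508306 -413.21668826  128.61680171] 0.16223478173826186
```

```bash
python3 -m inch '19 7 0 0 0.8;19 7 0 0 0.7;19 8 0 0 0.7;18 7 0 0 0.7;0 0 0 0 0.7;0 0 -20 0 0.7;0 0 -25 0 0.6;0 0 -25 0 0.6'; python3 -m inch '0 0 -15 0 0.6;0 0 -8 0 0.6;0 0 -5 0 0.6;0 0 0 0 0.6;0 0 0 0 0.6';python3 - <<'E'
from h import *
print((toolT()@[.159,0,0,1])[:3]*1000)
E
```

```text
time: 7.95
tool_pos: [0.4491, -0.3844, 0.2184]
tool_rot: [1.743, 1.57, -0.962]
contact_force: [0.6, -0.2, -0.3]
opening: 0.0565
time: 8.37
tool_pos: [0.4491, -0.3856, 0.1915]
tool_rot: [1.804, 1.57, -0.902]
contact_force: [-0.0, 0.2, -0.7]
opening: 0.0552
[ 449.22884637 -385.71679321   32.46786907]
```

```bash
python3 -m inch '0 0 0 0 0.45;0 0 0 0 0.3;0 0 0 0 0.2;0 0 0 0 0.15;0 0 0 0 0.1;0 0 0 0 0.1;0 0 0 0 0.1' 20; python3 -m inch '0 0 20 0 0.1;0 0 25 0 0.1;0 0 30 0 0.1;0 0 20 0 0.1;0 0 0 0 0.1'
```

```text
time: 8.95
tool_pos: [0.4489, -0.3855, 0.191]
tool_rot: [-1.332, 1.571, 2.244]
contact_force: [-0.9, 1.2, 3.3]
opening: 0.022
time: 9.37
tool_pos: [0.4497, -0.3864, 0.2902]
tool_rot: [1.861, 1.562, -0.846]
contact_force: [0.7, -0.3, -0.3]
opening: 0.0222
```

```bash
python3 -m inch '8 16 0 0 0.1;14 28 0 0 0.1;17 36 0 0 0.1;17 36 0 0 0.1;17 36 0 0 0.1;17 36 0 0 0.1;16 34 0 0 0.1;12 26 0 0 0.1'; python3 -m inch '7 14 0 0 0.1;3.5 5.5 0 0 0.1;0 0 0 0 0.1;0 0 0 0 0.1;0 0 0 0 0.1'; python3 - <<'E'
from m import *
c=grab('wrist'); save(c,'w6.png'); print((toolT()@[.159,0,0,1])[:3]*1000)
trays(c)
E
```

```text
time: 10.03
tool_pos: [0.5674, -0.1347, 0.2844]
tool_rot: [-1.047, 1.569, 2.531]
contact_force: [0.7, -0.3, -1.1]
opening: 0.022
time: 10.45
tool_pos: [0.5769, -0.1193, 0.2853]
tool_rot: [-0.167, 1.57, -2.875]
contact_force: [-0.1, -0.7, -1.1]
opening: 0.0218
[ 576.81691207 -119.49534676  126.43333338]
[315. 235.] rect [ 580.8 -116.4] [46.1 49. ] 25.2 circ [ 579.5 -117.7] 50.4 ell [ 579.9 -117.1] [47.2 49.5] xdir None
[192. 130.] rect [614.7  -4.9] [31.8 32.9] 45.0 circ [614.7  -4.8] 34.0 ell [614.6  -4.8] [32.4 33.5] xdir None
[ 9. 38.] rect [641.4 209.8] [48.6 34.3] 32.7 circ [639.6 212.6] 48.6 ell [640.6 210.6] [34.9 48.9] xdir -1.2349057065315199
```

View pics/w6.png

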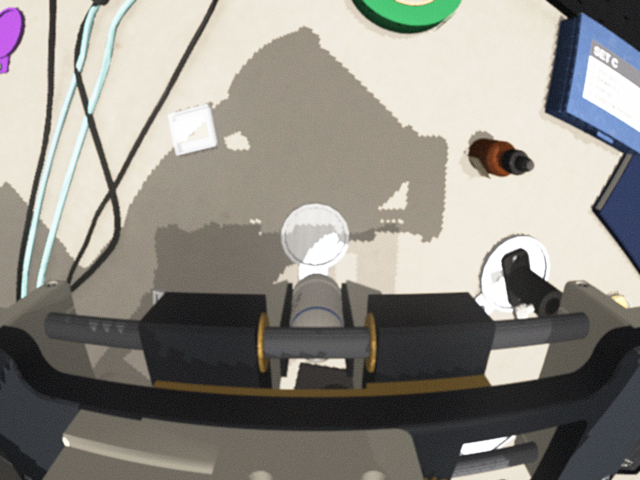

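```bash
python3 -m inch '1 1 -20 0 0.1;0 0 -25 0 0.1;0 0 -20 0 0.1;0 0 -10 0 0.1;0 0 0 0 0.1;0 0 0 0 0.1'; python3 - <<'E'
from h import *
print((toolT()@[.159,0,0,1])[:3]*1000)
E
```

```text
time: 11.0
tool_pos: [0.5784, -0.1178, 0.2109]
tool_rot: [-0.274, 1.571, -2.982]
contact_force: [-0.0, 0.2, -0.5]
opening: 0.0227
[ 578.34051807 -117.84475119   51.87202388]
```

```bash
python3 -m inch '-0.5 0 -10 0 0.1;0 0 -6 0 0.1;0 0 -3 0 0.1;0 0 0 0 0.1;0 0 0 0 0.1'; python3 - <<'E'
from h import *
print((toolT()@[.159,0,0,1])[:3]*1000)
E
```

```text
time: 11.42
tool_pos: [0.5779, -0.1171, 0.1918]
tool_rot: [1.89, 1.571, -0.817]
contact_force: [-0.3, -0.8, -1.2]
opening: 0.0221
[ 577.96765185 -117.08080235   32.83616659]
```

```bash
python3 -m inch '0 0 -0.5 0 0.1;0 0 0 0 0.1;0 0 0 0 0.3;0 0 0 0 0.4;0 0 0 0 0.5;0 0 0 0 0.6;0 0 0 0 0.6;0 0 0 0 0.6'; python3 -m inch '0 0 10 0 0.6;0 0 20 0 0.6;0 0 30 0 0.8;0 0 30 0 1;0 0 10 0 1;-35 -15 0 0 1;-35 -15 0 0 1;0 0 0 0 1'; python3 -m inch '0 0 0 0 1'
python3 - <<'E'
from m import *
c=grab('wrist'); save(c,'w7.png'); np.save('w7.npy',c,allow_pickle=True);print((toolT()@[.159,0,0,1])[:3]*1000)
trays(c)
E
```

```text
time: 12.08
tool_pos: [0.5779, -0.1171, 0.1913]
tool_rot: [1.848, 1.571, -0.859]
contact_force: [-0.4, 0.7, 0.4]
opening: 0.0539
time: 12.75
tool_pos: [0.5029, -0.1478, 0.2908]
tool_rot: [-0.622, 1.564, 2.953]
contact_force: [1.3, -0.4, -0.5]
opening: 0.0894
time: 12.83
tool_pos: [0.5065, -0.1476, 0.2917]
tool_rot: [-0.671, 1.57, 2.903]
contact_force: [0.4, 0.3, 1.4]
opening: 0.0909
[ 507.84188654 -147.48181095  132.79871991]
[188. 233.] rect [466.6 -57. ] [54.1 70.8] 15.1 circ [466.4 -56.9] 77.9 ell [467.7 -54.9] [55.3 78.5] xdir None
[530. 190.] rect [ 625.7 -291.9] [68.2 90.9] 36.6 circ [ 622.5 -295.6] 96.0 ell [ 620.2 -289.7] [65.4 93.1] xdir -27.169082094562473
[320. 141.] rect [ 578.8 -117.3] [48.7 49.4] 63.4 circ [ 577.4 -118. ] 51.8 ell [ 578.1 -117.7] [47.9 50.4] xdir 21.969655661803063
[200.  29.] rect [615.6  -4.4] [32.3 31.9] 33.7 circ [615.5  -4.5] 34.0 ell [615.5  -4.5] [32.  33.2] xdir None
```

View pics/w7.png

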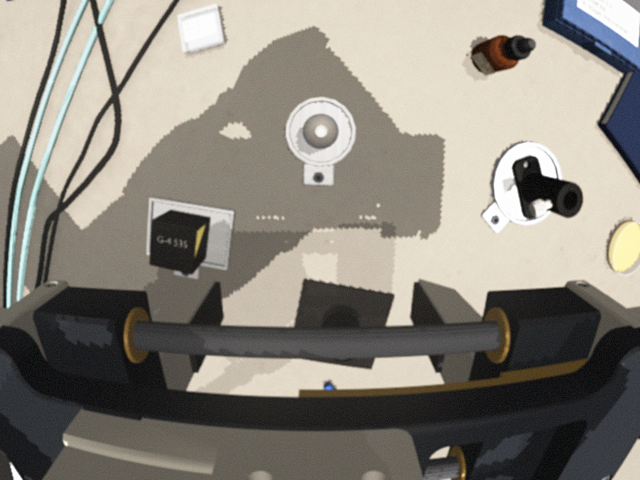

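The objective stands centred in the small tray, nose (321,130). Now the cube.

```bash
python3 -m inch '-27 13 0 0 1;-27 13 0 0 1;-27 13 0 0 1;-27 13 0 0 1;0 0 0 0 1;0 0 0 0 1;0 0 0 0 1'
python3 - <<'E'
from m import *
c=grab('wrist'); save(c,'w8.png'); np.save('w8.npy',c,allow_pickle=True);print((toolT()@[.159,0,0,1])[:3]*1000,c['c2w'][:3,3])
cv2.imwrite('pics/w8c.png',cv2.resize(c['color'][60:200,210:390,::-1],None,fx=4,fy=4,interpolation=cv2.INTER_CUBIC))
trays(c)
E
```

```text
time: 13.47
tool_pos: [0.4013, -0.0953, 0.2918]
tool_rot: [2.285, 1.568, -0.422]
contact_force: [0.4, -0.4, 0.5]
opening: 0.0916
[401.73755668 -95.63564776 132.64387158] [ 0.47067055 -0.06358127  0.27185782]
[452. 232.] rect [ 451.2 -193.1] [57. 72.] 14.7 circ [ 451.3 -192.8] 79.5 ell [ 452.2 -191.2] [59.  79.8] xdir -34.64398720002143
[303. 139.] rect [464.9 -56.6] [54.1 69.5] 14.4 circ [468.2 -55.9] 73.7 ell [467.3 -56.1] [54.7 75.2] xdir 14.928323038514685
[608. 115.] rect [ 618.1 -280.1] [68.2 66.2] 21.3 circ [ 616.5 -281.9] 76.5 ell [ 617.3 -280.5] [65.3 72.9] xdir 21.65302658257825
[443.  50.] rect [ 571.3 -114.3] [48.8 35.9] 65.2 circ [ 571.9 -114.5] 49.8 ell [ 571.5 -115.3] [36.7 50.9] xdir 76.06027681607152
[17. 27.] rect [465.4 238.3] [60.5 55.1] 7.1 circ [466.7 238.5] 68.2 ell [468.8 236.7] [52.9 65.7] xdir -140.1683689302798
```

View pics/w8.png

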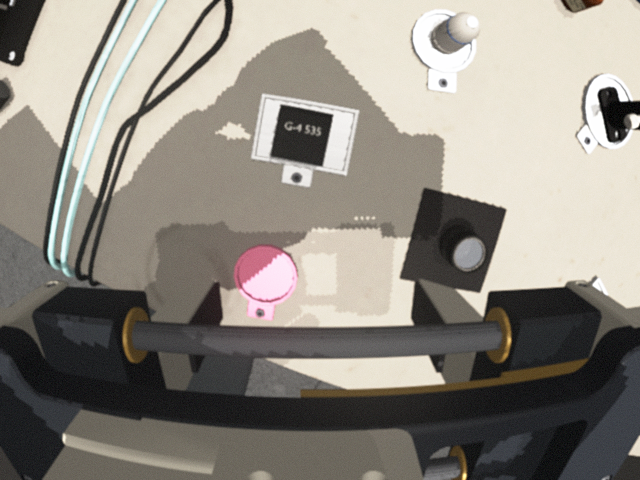

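View pics/w8c.png

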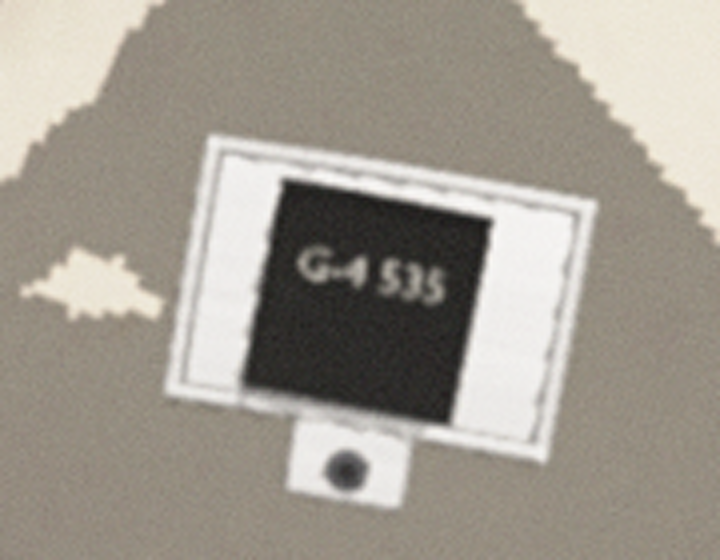

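```bash
python3 - <<'E'
from h import *
c=grab('scene'); P=proj(c,[(.467,-.055,.02)])[0]; x,y=P.astype(int); print(P)
a=cv2.resize(c['color'][max(0,y-35):y+35,x-45:x+45,::-1],(540,420),interpolation=cv2.INTER_CUBIC)
cv2.imwrite('pics/s2.png',a)
a=cv2.imread('pics/w1.png')[45:120,140:230]; cv2.imwrite('pics/w1c.png',cv2.resize(a,None,fx=6,fy=6,interpolation=cv2.INTER_CUBIC))
E
```

```text
[291.8031198  254.30099374]
```

View pics/s2.png

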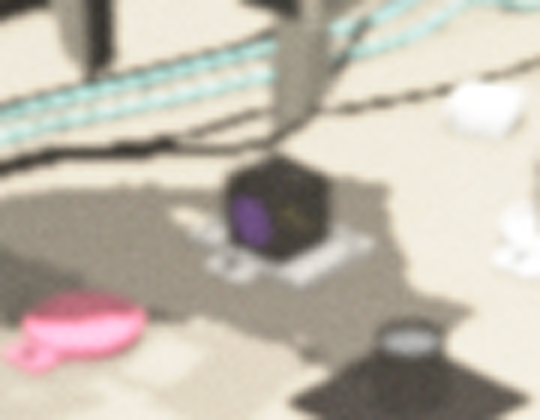

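View pics/w1c.png

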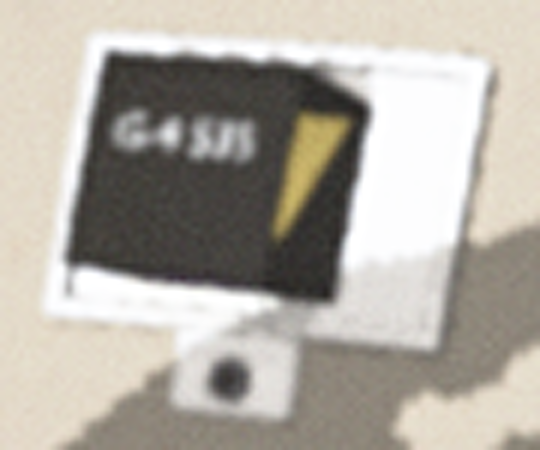

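Purple round window faces the lug side (tray -x), and the yellow label is on the tray -y side. So the cube's y runs along the tray's long way.

```bash
python3 - <<'E'
from m import *
c=np.load('w8.npy',allow_pickle=True).item()
f=lambda P:np.array(P)/4+[210,60]-.4
def rect(P,z):
    w=plane(c,f(P),z)*1000; e=np.roll(w,-1,0)-w; print("ctr",w.mean(0).round(1),"sides",np.linalg.norm(e,axis=1).round(1),"ang",np.degrees(np.arctan2(e[:,1],e[:,0])).round(1))
rect([(285,180),(491,217),(448,424),(245,388)],.039)
rect([(208,135),(597,200),(547,461),(165,395)],.007)
T=toolT(); print(np.degrees(np.arctan2(T[1,1],T[0,1])),(T@[.159,0,0,1])[:3]*1000)
E
```

```text
ctr [466.9 -55.5] sides [32.3 33.2 32.3 33.3] ang [ -75.9 -166.5  104.3   13.5]
ctr [468.2 -55.8] sides [69.4 47.7 69.4 47.3] ang [ -75.1 -165.3  104.6   14.8]
-65.07385147695314 [401.54275032 -95.64459728 132.47867614]
```

```bash
python3 -m inch '16 10 0 -0.096 0.8;16 10 0 -0.096 0.7;17 10 0 0 0.7;16 10 0 0 0.7;0 0 0 0 0.7;0 0 -20 0 0.7;0 0 -25 0 0.6;0 0 -25 0 0.6'; python3 -m inch '0 0 -17 0 0.6;0 0 -10 0 0.6;0 0 -4 0 0.6;0 0 0 0 0.6;0 0 0 0 0.6';python3 - <<'E'
from h import *
T=toolT(); print(np.degrees(np.arctan2(T[1,1],T[0,1])),(T@[.159,0,0,1])[:3]*1000)
E
```

```text
time: 14.23
tool_pos: [0.4654, -0.0555, 0.2206]
tool_rot: [2.509, 1.569, -0.389]
contact_force: [0.1, -0.0, -0.8]
opening: 0.0568
time: 14.65
tool_pos: [0.4652, -0.0554, 0.1904]
tool_rot: [2.228, 1.57, -0.67]
contact_force: [0.2, -0.2, -0.0]
opening: 0.0554
-76.09554888638944 [465.2533616  -55.43600377  31.44200302]
```

```bash
python3 -m inch '1.5 0 0 0 0.6;0 0 0 0 0.45;0 0 0 0 0.35;0 0 0 0 0.25;0 0 0 0 0.2;0 0 0 0 0.2;0 0 0 0 0.2' 18; python3 -m inch '0 0 20 0 0.2;0 0 25 0 0.2;0 0 30 0 0.2;0 0 20 0 0.2;0 0 0 0 0.2;0 0 0 0 0.2'
```

```text
time: 15.23
tool_pos: [0.4665, -0.0551, 0.1905]
tool_rot: [2.406, 1.57, -0.493]
contact_force: [-0.2, 0.2, 3.9]
opening: 0.0333
time: 15.73
tool_pos: [0.4664, -0.0551, 0.2858]
tool_rot: [2.584, 1.569, -0.315]
contact_force: [-0.3, -0.1, -1.3]
opening: 0.033
```

```bash
python3 - <<'E'
from m import *
c=np.load('w5.npy',allow_pickle=True).item()
w=plane(c,np.array([(313,33),(580,288),(324,545),(58,297)])/4.5+[245,65]-.4,.007)*1000
e=np.roll(w,-1,0)-w; print("ctr",w.mean(0).round(1),"sides",np.linalg.norm(e,axis=1).round(1),"ang",np.degrees(np.arctan2(e[:,1],e[:,0])).round(1))
T=toolT(); print(np.degrees(np.arctan2(T[1,1],T[0,1])),(T@[.159,0,0,1])[:3]*1000)
E
```

```text
ctr [ 445.7 -379.2] sides [57.  56.8 57.  56.8] ang [-109.   160.8   71.   -19.2]
-76.08797804075009 [466.74414114 -55.17831416 126.82263403]
```

```bash
python3 -m inch '-1 -15 0 0 0.2;-2 -30 0 -0.096 0.2;-3 -39 0 -0.096 0.2;-3 -39 0 -0.096 0.2;-3 -39 0 -0.096 0.2;-3 -39 0 -0.095 0.2;-2 -39 0 -0.095 0.2;-2 -39 0 0 0.2'; python3 -m inch '-1 -30 0 0 0.2;-1 -15 0 0 0.2;0 0 0 0 0.2;0 0 0 0 0.2;0 0 0 0 0.2'; python3 - <<'E'
from m import *
T=toolT(); print(np.degrees(np.arctan2(T[1,1],T[0,1])),(T@[.159,0,0,1])[:3]*1000)
c=grab('wrist'); save(c,'w9.png')
trays(c)
E
```

```text
time: 16.4
tool_pos: [0.4465, -0.3357, 0.2831]
tool_rot: [-0.442, 1.567, 2.363]
contact_force: [1.1, 0.1, -0.6]
opening: 0.0333
time: 16.82
tool_pos: [0.4452, -0.378, 0.2837]
tool_rot: [-0.572, 1.567, 2.238]
contact_force: [-1.0, -0.6, -0.2]
opening: 0.0332
-108.95987267621506 [ 444.85777359 -377.55658068  124.7222466 ]
[318. 232.] rect [ 450.9 -380.9] [58.7 48.8] 71.0 circ [ 451.  -380.9] 64.6 ell [ 450.8 -380.9] [53.  63.9] xdir None
[115.  77.] rect [ 624.  -283.2] [80.2 68.4] 14.5 circ [ 624.7 -278.4] 85.7 ell [ 621.5 -281.6] [66.4 83. ] xdir -42.073188950027436
```

View pics/w9.png

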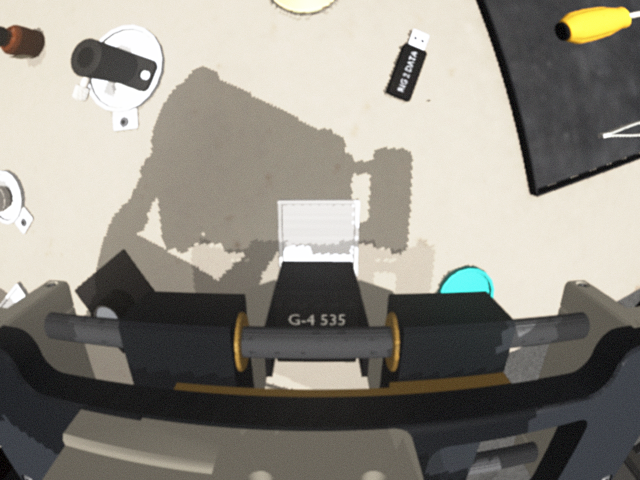

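```bash
python3 -m inch '1 -1.5 -20 0 0.2;0 0 -25 0 0.2;0 0 -20 0 0.2;0 0 -10 0 0.2;0 0 -8 0 0.2;0 0 -5 0 0.2;0 0 0 0 0.2;0 0 0 0 0.2'; python3 - <<'E'
from h import *
print((toolT()@[.159,0,0,1])[:3]*1000)
E
```

```text
time: 17.53
tool_pos: [0.4467, -0.3806, 0.1979]
tool_rot: [2.601, 1.57, -0.872]
contact_force: [-0.4, -0.5, 0.0]
opening: 0.0332
[ 446.82030719 -380.73997543   38.91940515]
```

```bash
python3 -m inch '-1 1.3 -3 0 0.2;0 0 -3 0 0.2;0 0 -1.2 0 0.2;0 0 0 0 0.2;0 0 0 0 0.2'; python3 - <<'E'
from h import *
print((toolT()@[.159,0,0,1])[:3]*1000, readout.observe()['contact_force'])
E
```

```text
time: 17.95
tool_pos: [0.4454, -0.3793, 0.1906]
tool_rot: [2.477, 1.57, -0.996]
contact_force: [-0.6, 2.3, 4.1]
opening: 0.0334
[ 445.42972352 -379.34848471   31.56696147] [-0.60229284  2.28458392  4.05420174]
```

```bash
python3 -m inch '0 0 0 0 0.4;0 0 0 0 0.5;0 0 0 0 0.6;0 0 0 0 0.6;0 0 0 0 0.6;0 0 15 0 0.6;0 0 25 0 0.7;0 0 30 0 1'; python3 -m inch '0 0 30 0 1;-27 9 0 0 1;-27 9 0 0 1;-26 10 0 0 1;0 0 0 0 1;0 0 0 0 1;0 0 0 0 1'; python3 - <<'E'
from m import *
c=grab('wrist'); save(c,'w10.png'); np.save('w10.npy',c,allow_pickle=True);print((toolT()@[.159,0,0,1])[:3]*1000)
trays(c)
E
```

```text
time: 18.62
tool_pos: [0.445, -0.3789, 0.2591]
tool_rot: [-0.484, 1.567, 2.326]
contact_force: [-0.2, -0.0, -0.1]
opening: 0.064
time: 19.2
tool_pos: [0.3659, -0.3518, 0.2904]
tool_rot: [2.6, 1.569, -0.873]
contact_force: [-0.4, -1.1, 0.4]
opening: 0.0918
[ 366.26177155 -352.05119953  131.28150758]
[ 10. 236.] rect [462.9 -76.3] [39.5 58.4] 54.2 circ [466.4 -71.4] 58.4 ell [464.8 -74.5] [39.2 58.6] xdir -127.02243417528476
[475. 197.] rect [ 361.7 -476.3] [51.  49.8] 65.8 circ [ 359.8 -476.5] 54.6 ell [ 361.1 -476.9] [49.  53.1] xdir 25.695255087905252
[111. 211.] rect [ 443.2 -202. ] [72.1 72.4] 12.8 circ [ 442.9 -201.8] 88.8 ell [ 443.  -202.2] [79.  80.2] xdir None
[316. 130.] rect [ 442.8 -378.2] [58.3 64.9] 71.2 circ [ 445.7 -379.2] 71.2 ell [ 445.  -379.1] [63.2 67.5] xdir -18.95691914242048
```

View pics/w10.png

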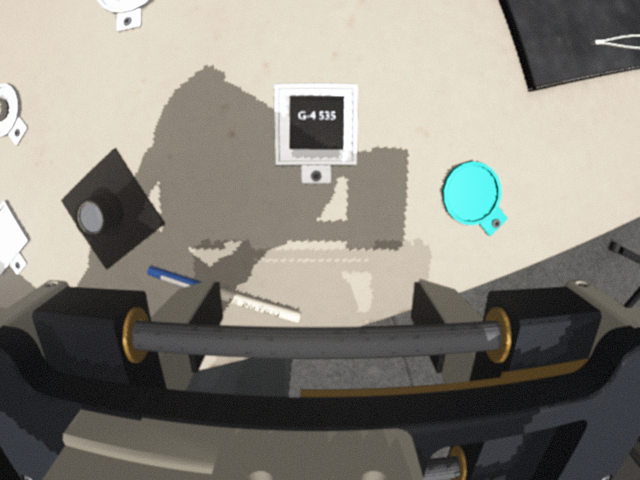

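```bash
python3 -m inch '27 17 0 0 1;27 17 0 0 1;27 17 0 0 1;27 17 0 0 1;27 17 0 0 1;24 16 0 0 1;0 0 0 0 1;0 0 0 0 1';python3 -m inch '0 0 0 0 1'; python3 - <<'E'
from m import *
c=np.load('w10.npy',allow_pickle=True).item()
print("cube",plane(c,[(317,123)],.039)*1000,"tray",plane(c,[(316,124.5)],.007)*1000, 'cam',c['c2w'][:3,3])
c=grab('wrist'); save(c,'w11.png'); np.save('w11.npy',c,allow_pickle=True);print((toolT()@[.159,0,0,1])[:3]*1000,c['c2w'][:3,3])
trays(c)
cv2.imwrite('pics/w11c.png',cv2.resize(c['color'][60:200,235:395,::-1],None,fx=4.2,fy=4.2,interpolation=cv2.INTER_CUBIC))
E
```

```text
time: 19.92
tool_pos: [0.526, -0.2492, 0.2894]
tool_rot: [1.22, 1.571, -2.249]
contact_force: [-0.5, -0.0, -0.3]
opening: 0.0919
time: 20.0
tool_pos: [0.5246, -0.2503, 0.2895]
tool_rot: [0.298, 1.57, 3.11]
contact_force: [0.8, -0.5, -0.6]
opening: 0.0916
cube [[ 444.92120421 -379.86246798]] tray [[ 445.07335542 -379.23121015]] cam [ 0.43818994 -0.37714641  0.2704708 ]
[ 524.05352707 -250.68631432  130.66173837] [ 0.59694053 -0.27551118  0.26939084]
[ 30. 233.] rect [615.7  -4.2] [36.4 37.1] 45.0 circ [615.7  -4. ] 40.0 ell [615.4  -4. ] [35.  39.4] xdir -98.74615432126893
[143. 233.] rect [ 578.2 -123.3] [52.5 43.6] 7.3 circ [ 577.6 -119.5] 53.7 ell [ 578.7 -122. ] [43.7 52.5] xdir 20.245760339387548
[317. 109.] rect [ 619.9 -284.1] [67.5 67.5] 26.6 circ [ 617.4 -283.5] 72.7 ell [ 619.  -283.8] [66.5 70.1] xdir -18.718244137045602
```

View pics/w11.png

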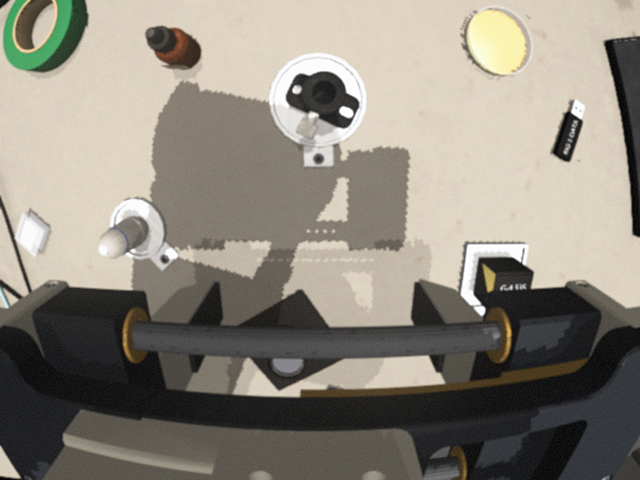

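View pics/w11c.png

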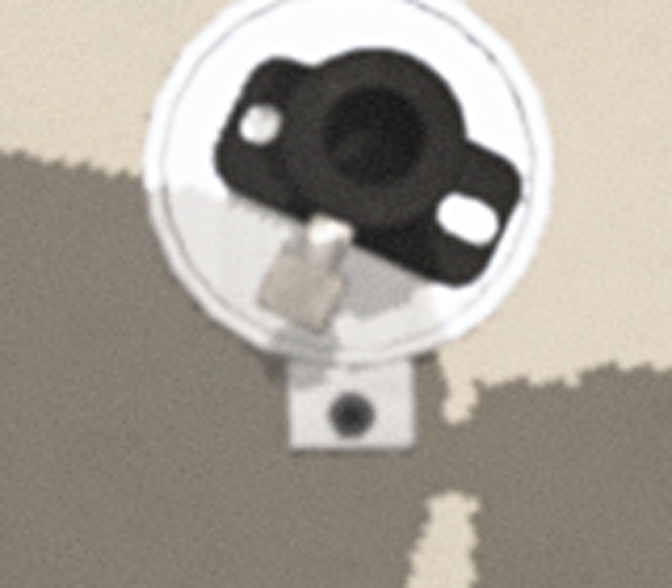

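```bash
python3 - <<'E'
from m import *
c=np.load('w11.npy',allow_pickle=True).item()
f=lambda P:np.array(P)/4.2+[235,60]-.4
print("hole top",plane(c,f([(373,136)]),.061)*1000)
def ang(a,b,z=.009):
    w=plane(c,f([a,b]),z)*1000; d=w[1]-w[0]; print(w.round(1).tolist(),w.mean(0).round(1),np.linalg.norm(d).round(1),np.degrees(np.arctan2(d[1],d[0])).round(1))
ang((260,124),(467,219)); ang((232,197),(455,288)); ang((275,58),(515,165)); ang((218,150),(252,68)); ang((520,190),(480,275)); ang((233,107),(500,233))
print("screw",plane(c,f([(300,290),(330,232)]),.035)*1000)
# dark blob
im=c['color'];g=cv2.cvtColor(im,cv2.COLOR_RGB2GRAY);m=np.zeros_like(g);m[65:135,280:365]=g[65:135,280:365]<80
k=max(cv2.findContours(m,0,1)[0],key=cv2.contourArea); print(cv2.minAreaRect((plane(c,k[:,0],.009)*1000).astype(np.float32)))
# hole fit
T=toolT(); print(np.degrees(np.arctan2(T[1,1],T[0,1])),(T@[.159,0,0,1])[:3]*1000,readout.observe()['qpos'])
E
```

```text
hole top [[ 618.00963697 -286.68535022]]
[[631.3, -272.7], [605.2, -299.6]] [ 618.2 -286.1] 37.5 -134.1
[[621.2, -264.3], [594.9, -294.0]] [ 608.  -279.2] 39.7 -131.6
[[641.1, -278.7], [611.4, -310.1]] [ 626.2 -294.4] 43.2 -133.4
[[629.5, -264.8], [640.7, -274.6]] [ 635.1 -269.7] 14.9 -41.0
[[607.2, -309.5], [595.7, -298.6]] [ 601.4 -304.1] 15.8 136.7
[[635.5, -269.5], [601.3, -304.0]] [ 618.4 -286.7] 48.6 -134.7
screw [[ 602.17320074 -270.33774149]
 [ 608.95950002 -277.37005828]]
((621.0330200195312, -289.5307312011719), (48.0467529296875, 32.19840621948242), 45.975502014160156)
-108.98503062707647 [ 524.05352707 -250.68631432  130.66173837] [-5.77888237e-01  5.53295390e-01  1.52082978e+00 -4.26750661e-04
  1.06814607e+00  1.32446517e+00]
```

Holder axis (618,-286.6): the hole and the foot middle agree within 0.5 mm. Its y runs at 46° and the screw at 135°. Grasping across y with the jaw at -134°.

```bash
python3 -m inch '19 -7 0 -0.109 1;19 -7 0 -0.109 0.8;19 -7 0 -0.109 0.7;19 -7 0 -0.109 0.7;18 -8 0 0 0.7;0 0 0 0 0.7;0 0 -20 0 0.6;0 0 -25 0 0.6'; python3 -m inch '0 0 -15 0 0.6;0 0 0 0 0.6;0 0 0 0 0.6';python3 - <<'E'
from h import *
T=toolT(); print(np.degrees(np.arctan2(T[1,1],T[0,1])),(T@[.159,0,0,1])[:3]*1000)
E
```

```text
time: 20.72
tool_pos: [0.618, -0.2876, 0.2467]
tool_rot: [-2.973, 1.566, -0.6]
contact_force: [-0.1, 0.4, -0.5]
opening: 0.0566
time: 20.97
tool_pos: [0.6174, -0.2869, 0.2295]
tool_rot: [0.296, 1.568, 2.67]
contact_force: [-0.7, 0.4, 1.0]
opening: 0.0552
-134.008337412763 [ 617.05303269 -286.68586071   70.54688876]
```

```bash
python3 -m inch '1 0 -15 0 0.6;0 0 -12 0 0.6;0 0 -10 0 0.6;0 0 0 0 0.6;0 0 0 0 0.6';python3 - <<'E'
from h import *
T=toolT(); print(np.degrees(np.arctan2(T[1,1],T[0,1])),(T@[.159,0,0,1])[:3]*1000)
E
```

```text
time: 21.38
tool_pos: [0.6192, -0.2863, 0.1928]
tool_rot: [0.316, 1.57, 2.69]
contact_force: [0.1, -0.3, 0.3]
opening: 0.0547
-133.95929315747858 [ 619.01621894 -286.22899719   33.7756467 ]
```

```bash
python3 -m inch '0 0 0 0 0.45;0 0 0 0 0.35;0 0 0 0 0.25;0 0 0 0 0.15;0 0 0 0 0.1;0 0 0 0 0.1;0 0 0 0 0.1' 18; python3 -m inch '0 0 15 0 0.1;0 0 25 0 0.1;0 0 30 0 0.1;0 0 25 0 0.1;0 0 0 0 0.1;0 0 0 0 0.1'; python3 - <<'E'
from h import *
T=toolT(); print(np.degrees(np.arctan2(T[1,1],T[0,1])),(T@[.159,0,0,1])[:3]*1000)
E
```

```text
time: 21.97
tool_pos: [0.6194, -0.2863, 0.1934]
tool_rot: [3.11, 1.57, -0.798]
contact_force: [0.3, -0.1, 2.1]
opening: 0.0244
time: 22.47
tool_pos: [0.6196, -0.2864, 0.2898]
tool_rot: [-2.931, 1.567, -0.557]
contact_force: [0.4, -0.5, -0.8]
opening: 0.0246
-133.9554952601525 [ 620.10833573 -286.66414847  130.80651265]
```

```bash
python3 -m inch '-6 10 0 0.1 0.1;-12 19 0 0.12 0.1;-18 28 0 0.12 0.1;-20 30 0 0.12 0.1;-20 30 0 0.12 0.1;-20 30 0 0.12 0.1;-20 30 0 0.12 0.1;-16 26 0 0.1 0.1'; python3 -m inch '-12 18 0 0.1 0.1;-7 9.5 0 0 0.1;0 0 0 0 0.1;0 0 0 0 0.1;0 0 0 0 0.1'; python3 - <<'E'
from m import *
T=toolT(); print(np.degrees(np.arctan2(T[1,1],T[0,1])),(T@[.159,0,0,1])[:3]*1000)
c=grab('wrist'); save(c,'w12.png'); np.save('w12.npy',c,allow_pickle=True)
trays(c)
E
```

```text
time: 23.13
tool_pos: [0.4851, -0.0814, 0.2864]
tool_rot: [-0.507, 1.567, 2.794]
contact_force: [-0.1, 0.4, -0.8]
opening: 0.0241
time: 23.55
tool_pos: [0.4692, -0.0567, 0.2878]
tool_rot: [2.204, 1.57, -0.687]
contact_force: [1.2, 0.2, -0.5]
opening: 0.0244
-75.66068372081472 [469.34103092 -56.80517723 128.84488902]
[314. 236.] rect [471.5 -54.6] [43.1 69.6] 14.3 circ [471.2 -54.7] 72.0 ell [471.5 -54.7] [46.9 77. ] xdir None
[604. 147.] rect [ 619.3 -282.2] [68.7 72.1] 18.9 circ [ 616.9 -281.6] 76.9 ell [ 618.3 -282.3] [69.  74.2] xdir -19.822939075019498
[436. 126.] rect [ 574.8 -106.6] [37.3 28.5] 18.4 circ [ 575.  -107.2] 37.5 ell [ 575.  -106.9] [28.7 37.8] xdir 73.83190171788905
[296.  26.] rect [616.6  -5.4] [32.7 31.6] 33.7 circ [616.9  -5.4] 33.9 ell [616.8  -5.4] [32.2 33.5] xdir -100.71943088022327
```

View pics/w12.png

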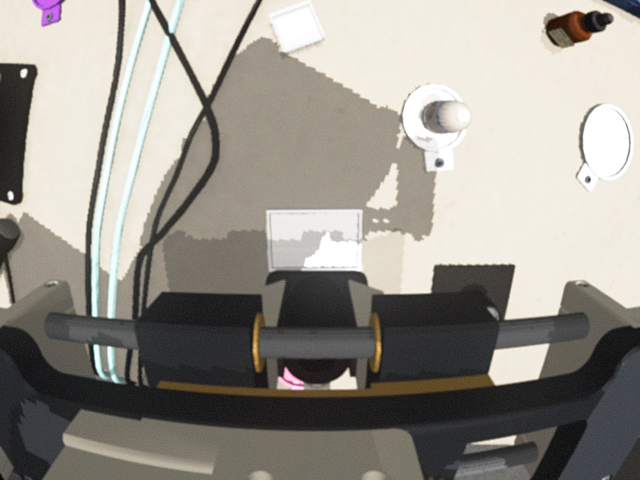

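```bash
python3 - <<'E'
import cv2
a=cv2.imread('pics/w12.png')[195:395,230:400]; cv2.imwrite('pics/w12c.png',cv2.resize(a,None,fx=3,fy=3,interpolation=cv2.INTER_CUBIC).clip(0,255)); 
import numpy as np
b=np.clip(cv2.imread('pics/w12c.png').astype(int)*3,0,255); cv2.imwrite('pics/w12d.png',b)
E
```

```text
[ WARN:0@0.145] global loadsave.cpp:1063 imwrite_ Unsupported depth image for selected encoder is fallbacked to CV_8U.
```

View pics/w12d.png

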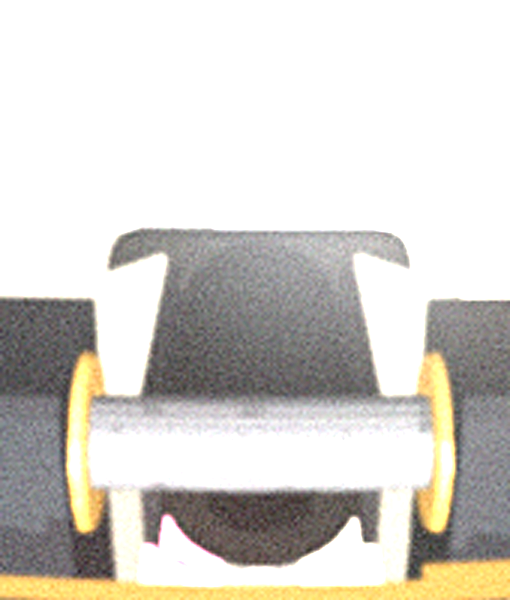

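```bash
python3 -m inch '0 0.5 -20 0.005 0.1;0 0 -25 0 0.1;0 0 -20 0 0.1;0 0 -12 0 0.1;0 0 -9 0 0.1;0 0 0 0 0.1;0 0 0 0 0.1;0 0 0 0 0.1'; python3 - <<'E'
from h import *
T=toolT(); print(np.degrees(np.arctan2(T[1,1],T[0,1])),(T@[.159,0,0,1])[:3]*1000)
E
```

```text
time: 24.27
tool_pos: [0.4689, -0.0557, 0.2026]
tool_rot: [2.545, 1.569, -0.339]
contact_force: [-0.4, 0.7, 0.3]
opening: 0.0246
-75.27364425813293 [469.14071598 -55.79300394  43.64196366]
```

```bash
python3 -m inch '-0.4 0 -5 0 0.1;0 0 -3 0 0.1;0 0 -1.5 0 0.1;0 0 0 0 0.1;0 0 0 0 0.1'; python3 - <<'E'
from h import *
T=toolT(); print((T@[.159,0,0,1])[:3]*1000)
E
```

```text
time: 24.68
tool_pos: [0.4681, -0.0553, 0.1933]
tool_rot: [2.464, 1.57, -0.42]
contact_force: [-1.3, -0.2, 6.4]
opening: 0.0245
[468.23272235 -55.32568522  34.25087525]
```

Contact (6 N up). Releasing and backing off to look.

```bash
python3 -m inch '0 0 0 0 0.2;0 0 0 0 0.3;0 0 0 0 0.4;0 0 0 0 0.5;0 0 0 0 0.6;0 0 15 0 0.6;0 0 25 0 0.6;0 0 30 0 0.8'; python3 -m inch '0 0 27 0 1;-26 -7 0 0 1;-27 -7 0 0 1;-27 -7 0 0 1;0 0 0 0 1;0 0 0 0 1;0 0 0 0 1'; python3 - <<'E'
from m import *
c=grab('wrist'); save(c,'w13.png'); np.save('w13.npy',c,allow_pickle=True);print((toolT()@[.159,0,0,1])[:3]*1000,c['c2w'][:3,3])
trays(c)
cv2.imwrite('pics/w13c.png',cv2.resize(c['color'][60:200,235:395,::-1],None,fx=4.2,fy=4.2,interpolation=cv2.INTER_CUBIC))
E
```

```text
time: 25.35
tool_pos: [0.4674, -0.0552, 0.262]
tool_rot: [-0.518, 1.567, 2.881]
contact_force: [0.4, -0.2, 1.2]
opening: 0.0579
time: 25.93
tool_pos: [0.3885, -0.0765, 0.2898]
tool_rot: [2.519, 1.569, -0.365]
contact_force: [-0.0, 0.2, 0.5]
opening: 0.0916
[389.00143379 -76.51853056 130.74334462] [ 0.4625168  -0.05754529  0.26985614]
[479. 209.] rect [ 443.9 -195.1] [71.7 71.7] 13.6 circ [ 444.  -195.1] 88.8 ell [ 443.9 -195.1] [79.3 79.9] xdir -120.47609291233773
[316. 132.] rect [465.2 -56.6] [54.  69.4] 14.7 circ [467.9 -55.8] 73.1 ell [467.2 -56. ] [54.6 75.1] xdir 25.71640455572024
[605.  59.] rect [ 618.7 -282.5] [68.4 72. ] 26.6 circ [ 616.8 -281.9] 76.0 ell [ 618.  -282.5] [67.9 74.1] xdir -19.663684175408036
[14. 50.] rect [490.7 238.7] [53.5 99.5] 90.0 circ [490.7 239.2] 104.1 ell [500.7 234.3] [ 48.2 112.1] xdir -5.994650000740498
```

View pics/w13.png

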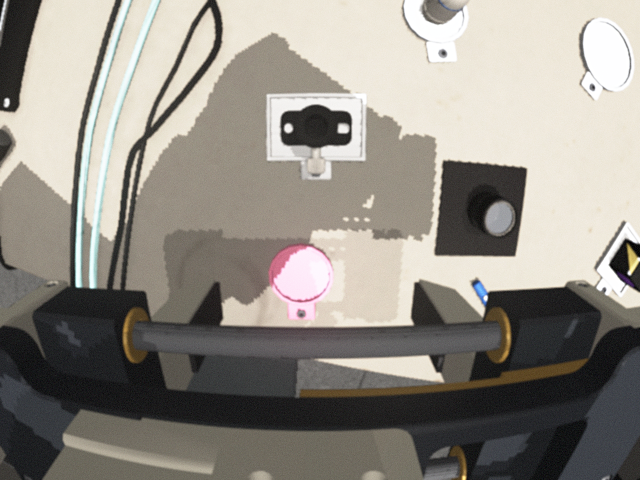

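View pics/w13c.png

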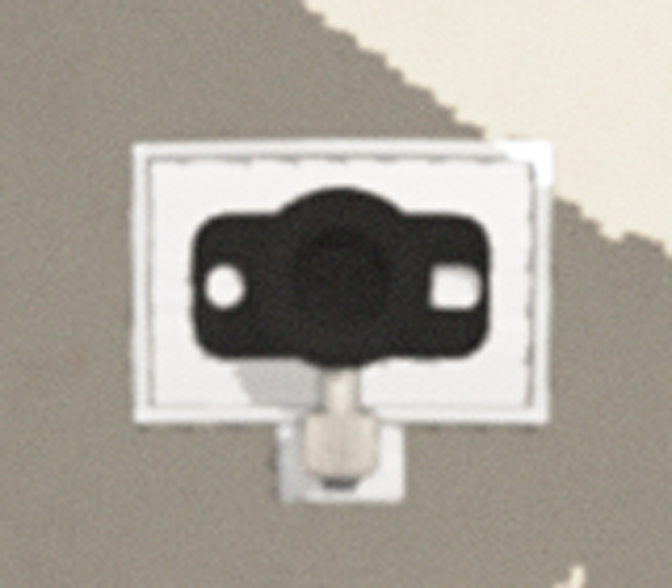

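Holder foot is centred and lengthwise: foot (341,285) against tray (342,282) in the 4.2x crop. Now the tube on the mat.

```bash
python3 -m inch '-6 -28 0 0 1;-6 -29 0 0 1;-6 -29 0 0 1;-6 -29 0 0 1;-6 -28 0 0 1;0 0 0 0 1;0 0 0 0 1;0 0 0 0 1'; python3 - <<'E'
from m import *
c=grab('wrist'); save(c,'w14.png'); np.save('w14.npy',c,allow_pickle=True);print((toolT()@[.159,0,0,1])[:3]*1000,c['c2w'][:3,3])
cv2.imwrite('pics/w14c.png',cv2.resize(c['color'][60:200,235:395,::-1],None,fx=4.2,fy=4.2,interpolation=cv2.INTER_CUBIC))
E
```

```text
time: 26.65
tool_pos: [0.3584, -0.219, 0.2892]
tool_rot: [-1.246, 1.57, 2.153]
contact_force: [0.2, 0.8, -0.3]
opening: 0.0918
[ 358.30956477 -218.49049879  130.2783475 ] [ 0.43231043 -0.19999584  0.26911925]
```

View pics/w14c.png

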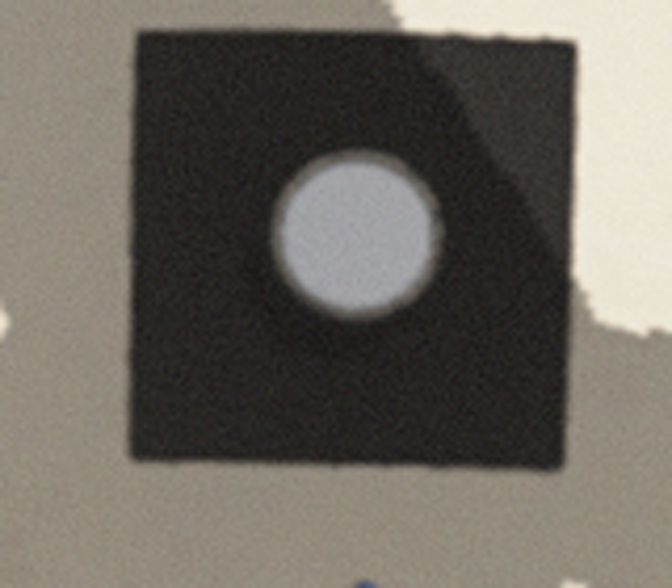

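```bash
python3 - <<'E'
from m import *
c=np.load('w14.npy',allow_pickle=True).item()
f=lambda P:np.array(P)/4.2+[235,60]-.4
for z in(.003,.03): print(z,(plane(c,f([(357,234),(275,234),(440,234)]),z)*1000).round(1).tolist())
T=toolT(); print((T@[.159,0,0,1])[:3]*1000)
E
```

```text
0.003 [[445.8, -198.4], [442.4, -185.1], [449.5, -211.9]]
0.03 [[444.5, -198.6], [441.4, -186.6], [447.7, -210.7]]
[ 358.30956477 -218.49049879  130.2783475 ]
```

```bash
python3 -m inch '22 5 0 0 0.9;22 5 0 0 0.7;22 5 0 0 0.7;20 5 0 0 0.7;0 0 -20 0 0.6;0 0 -25 0 0.6;0 0 -25 0 0.6;0 0 -15 0 0.6'; python3 -m inch '0 0 -10 0 0.6;0 0 -6 0 0.6;0 0 0 0 0.6;0 0 0 0 0.6'; python3 - <<'E'
from h import *
print((toolT()@[.159,0,0,1])[:3]*1000)
E
```

```text
time: 27.37
tool_pos: [0.4439, -0.1973, 0.2025]
tool_rot: [-0.845, 1.568, 2.557]
contact_force: [-1.6, 1.0, 0.6]
opening: 0.0556
time: 27.7
tool_pos: [0.4444, -0.1991, 0.189]
tool_rot: [2.223, 1.57, -0.661]
contact_force: [-0.3, -0.6, 1.7]
opening: 0.055
[ 444.45307811 -199.128658     29.98188   ]
```

```bash
python3 -m inch '0 0 0 0 0.45;0 0 0 0 0.35;0 0 0 0 0.25;0 0 0 0 0.2;0 0 0 0 0.2;0 0 0 0 0.2' 12; python3 -m inch '0 0 20 0 0.2;0 0 25 0 0.2;0 0 25 0 0.2;0 0 10 0 0.2;0 0 0 0 0.2;0 0 0 0 0.2'; python3 - <<'E'
from h import *
print((toolT()@[.159,0,0,1])[:3]*1000)
E
```

```text
time: 28.2
tool_pos: [0.4441, -0.1994, 0.1889]
tool_rot: [2.18, 1.57, -0.704]
contact_force: [0.5, 0.4, 3.2]
opening: 0.0294
time: 28.7
tool_pos: [0.4439, -0.1993, 0.2686]
tool_rot: [2.206, 1.57, -0.678]
contact_force: [0.0, -0.6, -0.8]
opening: 0.0299
[ 444.0049877  -199.37804967  109.63292818]
```

```bash
python3 -m inch '6 -8 0 0 0.2;12 -17 4 0 0.2;20 -28 4 0 0.2;20 -28 4 0 0.2;14 -20 4 0 0.2;6 -9 0 0 0.2;0 0 0 0 0.2;0 0 0 0 0.2'; python3 -m inch '0 0 0 0 0.2';python3 - <<'E'
from m import *
c=grab('wrist'); save(c,'w15.png'); np.save('w15.npy',c,allow_pickle=True);print((toolT()@[.159,0,0,1])[:3]*1000,c['c2w'][:3,3])
trays(c)
E
```

```text
time: 29.37
tool_pos: [0.5218, -0.3097, 0.2825]
tool_rot: [-0.911, 1.568, 2.488]
contact_force: [-0.4, -0.0, -0.7]
opening: 0.0297
time: 29.45
tool_pos: [0.5215, -0.3088, 0.2831]
tool_rot: [-0.928, 1.568, 2.471]
contact_force: [-0.5, 0.2, 0.1]
opening: 0.0298
[ 521.23108023 -308.33420104  124.53744308] [ 0.59538358 -0.28974529  0.26286189]
[615. 243.] rect [ 590.1 -580.6] [47.7 68.8] 1.6 circ [ 589.6 -579.5] 71.2 ell [ 591.3 -577.8] [48.4 74.4] xdir 55.3053854207919
[ 31. 231.] rect [464.1 -53.5] [56.5 85.5] 14.4 circ [467.3 -52.5] 88.2 ell [466.7 -55.9] [55.5 87.9] xdir -41.76283096577295
[ 98. 119.] rect [ 578.4 -119.6] [49.  50.3] 71.6 circ [ 577.  -118.8] 55.0 ell [ 578.1 -120.7] [46.3 53.7] xdir 23.95205457553392
[11. 58.] rect [616.6  -6.8] [35.6 34.3] 18.4 circ [616.6  -6.2] 36.8 ell [615.9  -6.3] [33.5 36.1] xdir 77.82618886454675
```

View pics/w15.png

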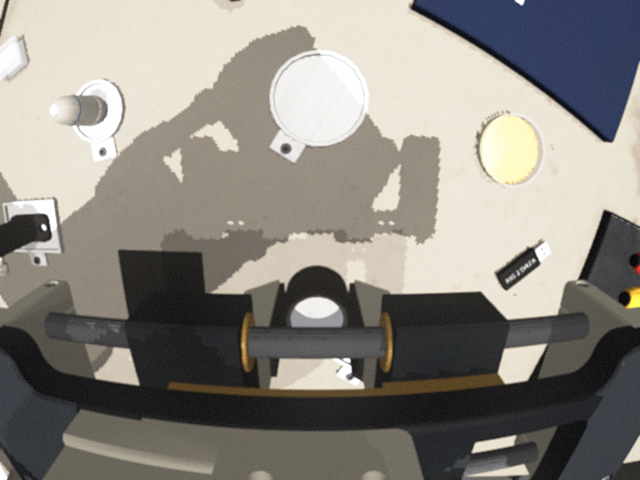

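```bash
cat > circ.py <<'E'
from h import *
from scipy.optimize import least_squares
def tray(c,x0,y0,x1,y1,thr=133):
    b=cv2.GaussianBlur(cv2.cvtColor(c['color'],cv2.COLOR_RGB2LAB)[...,2],(3,3),0);m=np.zeros_like(b);m[y0:y1,x0:x1]=b[y0:y1,x0:x1]<thr
    k=max(cv2.findContours(m,0,1)[0],key=cv2.contourArea); w=plane(c,k[:,0],.007)*1000
    r=least_squares(lambda p:np.hypot(*(w-p[:2]).T)-p[2],[*w.mean(0),30],loss='cauchy',f_scale=.5); return r.x
E
python3 - <<'E'
from circ import *
c=np.load('w15.npy',allow_pickle=True).item(); print(tray(c,255,40,385,170))
c=np.load('w11.npy',allow_pickle=True).item(); print(tray(c,260,45,375,170))
T=toolT(); print((T@[.159,0,0,1])[:3]*1000)
E
```

```text
[ 620.07586369 -284.28164105   33.61818507]
[ 619.85282431 -284.00765479   33.76724619]
[ 521.23108023 -308.33420104  124.53744308]
```

```bash
python3 -m inch '12 3 0 0 0.2;25 6 0 0 0.2;27 7 0 0 0.2;22 5 0 0 0.2;12 3 0 0 0.2;0 0 -20 0 0.2;0 0 -25 0 0.2;0 0 -20 0 0.2'; python3 -m inch '0 0 -12 0 0.2;0 0 -8 0 0.2;0 0 0 0 0.2;0 0 0 0 0.2;0 0 0 0 0.2'; python3 - <<'E'
from h import *
print((toolT()@[.159,0,0,1])[:3]*1000)
E
```

```text
time: 30.17
tool_pos: [0.6198, -0.284, 0.2183]
tool_rot: [-0.726, 1.57, 2.675]
contact_force: [-0.3, -0.5, -0.9]
opening: 0.03
time: 30.58
tool_pos: [0.6204, -0.2855, 0.2011]
tool_rot: [2.33, 1.568, -0.554]
contact_force: [0.1, -1.1, -0.2]
opening: 0.0297
[ 620.70504473 -285.71054817   42.05354749]
```

```bash
python3 -m inch '-0.5 1.2 -6 0 0.2;0 0 -4 0 0.2;0 0 -1.8 0 0.2;0 0 0 0 0.2;0 0 0 0 0.2'; python3 - <<'E'
from h import *
print((toolT()@[.159,0,0,1])[:3]*1000)
E
```

```text
time: 31.0
tool_pos: [0.6196, -0.284, 0.1888]
tool_rot: [2.39, 1.57, -0.494]
contact_force: [-2.2, 0.5, 5.3]
opening: 0.0292
[ 619.71097988 -284.11147795   29.81587086]
```

```bash
python3 -m inch '0 0 0 0 0.3;0 0 0 0 0.4;0 0 0 0 0.5;0 0 0 0 0.6;0 0 0 0 0.6;0 0 15 0 0.6;0 0 25 0 0.6;0 0 30 0 0.8'; python3 -m inch '0 0 30 0 1;-35 -9 0 0 1;-35 -9 0 0 1;-26 -6 0 0 1;0 0 0 0 1;0 0 0 0 1;0 0 0 0 1'; python3 - <<'E'
from m import *
c=grab('wrist'); save(c,'w16.png'); np.save('w16.npy',c,allow_pickle=True)
from circ import tray
print(tray(c,255,40,390,190))
t=grab('top'); cv2.imwrite('pics/t16.png',cv2.resize(t['color'][170:310,300:500,::-1],None,fx=4,fy=4,interpolation=cv2.INTER_CUBIC))
E
```

```text
time: 31.67
tool_pos: [0.619, -0.2838, 0.2562]
tool_rot: [-0.781, 1.566, 2.618]
contact_force: [-0.6, -1.2, 0.0]
opening: 0.058
time: 32.25
tool_pos: [0.524, -0.3082, 0.288]
tool_rot: [2.464, 1.57, -0.42]
contact_force: [0.0, 0.2, 0.3]
opening: 0.0918
[ 619.9364976  -284.06613176   33.5303703 ]
```

View pics/w16.png

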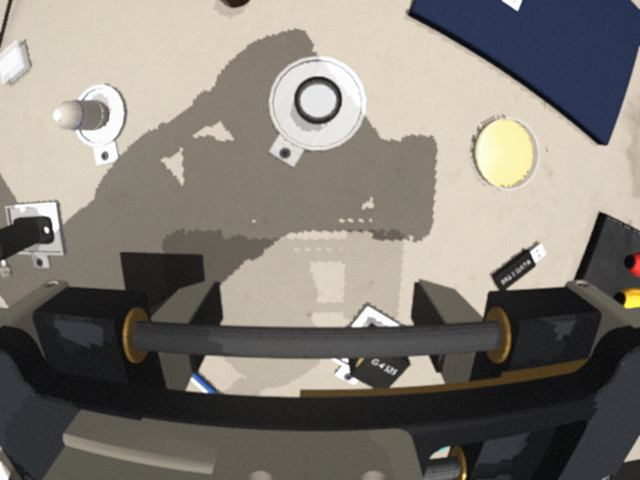

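View pics/t16.png

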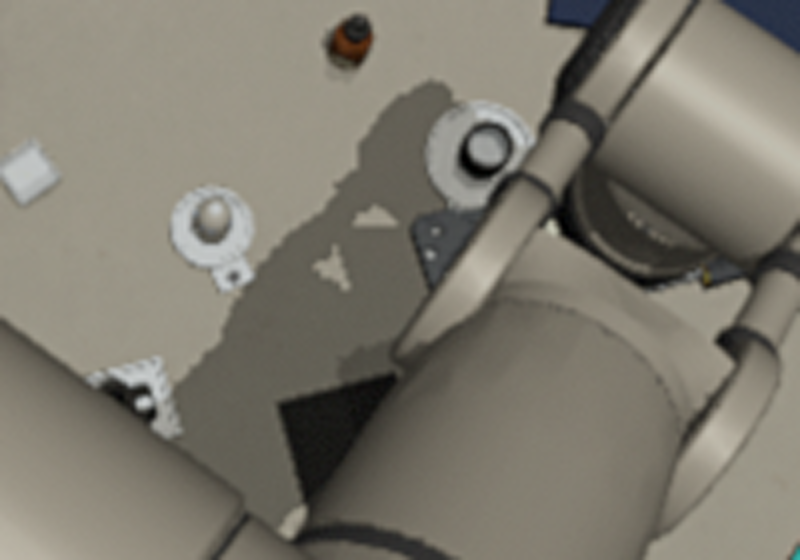

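```bash
python3 - <<'E'
from h import *
c=np.load('w16.npy',allow_pickle=True).item(); im=c['color'];g=cv2.cvtColor(im,cv2.COLOR_RGB2GRAY);m=np.zeros_like(g);m[65:135,285:350]=g[65:135,285:350]<75
for k in cv2.findContours(m,cv2.RETR_CCOMP,1)[0]:
    if len(k)>30:
        for z in(.033,.003):
            e=cv2.fitEllipse((plane(c,k[:,0],z)*1000).astype(np.float32)); print(z,np.round(e[0],1),np.round(e[1],1))
E
python3 -m inch '0 0 30 0 1;0 0 30 0 1;0 0 0 0 1;0 0 0 0 1'; python3 - <<'E'
from h import *
from cell import workorder
s=grab('scene'); x,y=260,190; cv2.imwrite('pics/s17.png',cv2.resize(s['color'][y:y+180,x:x+230,::-1],None,fx=3.4,fy=3.3,interpolation=cv2.INTER_CUBIC))
E
```

```text
0.033 [ 619.6 -284.4] [28.1 29.2]
0.003 [ 622.3 -283.8] [31.7 32.9]
0.033 [ 619.6 -284.5] [25.3 25.8]
0.003 [ 622.4 -283.9] [28.6 29.1]
time: 32.68
tool_pos: [0.5246, -0.3079, 0.3495]
tool_rot: [2.243, 1.566, -0.639]
contact_force: [0.6, 0.2, -0.2]
opening: 0.0919
```

View pics/s17.png

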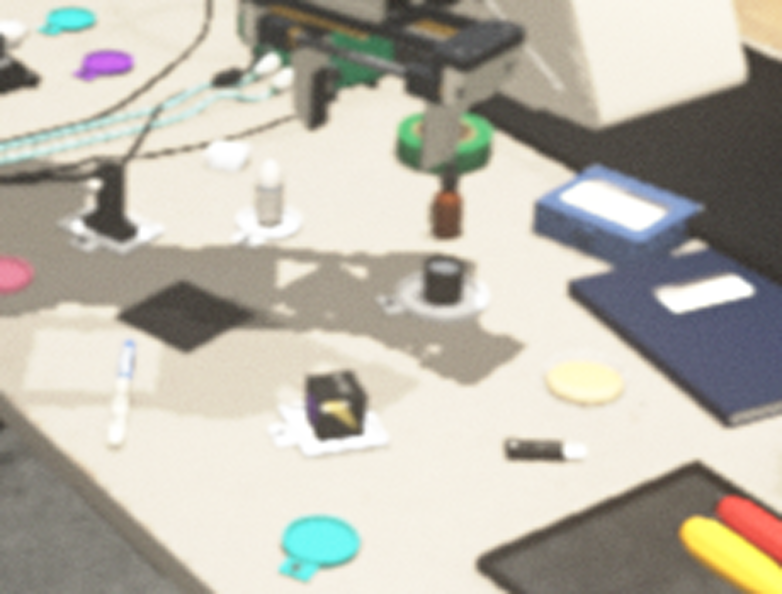

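All four parts stand upright in their own trays, with the tube within 0.5 mm of the tray centre. The bottle stands undisturbed, the mat is empty and the gripper is clear, so I'm handing in.

```bash
python3 -c "
from cell import workorder; print(workorder.hand_in())"
```

```text
the job is handed in; nothing more can be done
None
```

All four parts now stand upright in their own trays, and I handed the job in at about 33 s on the robot's clock. I parked the lens tube on the mat first. Then I moved the objective to the small round tray, the filter cube to the square tray, the post holder to the oblong tray with its foot lengthwise, and the tube on to the large round tray.

In the last wrist pictures the tube was about 0.5 mm from its tray's centre and the cube about 0.7 mm. The objective and the holder looked centred to within about 1 mm. I judged those two from pixel positions, not from a full measurement.

The final scene view showed all four upright, the mat empty, the dropper bottle standing in place and the gripper clear of everything. I saw no contact force above about 7 N.

The checks left two small mismatches. Wrist-camera readings near the edge of the picture were up to 4 mm off, so I used only centred views for placing. The tube's ring measured about 28 mm against the stated 31 mm, though the fingers closed to about 30 mm on it.

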